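# Load pressed cakes, shut the box and spring it closed

### The job

Stand each of the two or three small pale pressed cakes standing at the left of the worktop near the robot (not those in the rows at the back) upright on the floor of the white box and lower its grey hinged lid gently until it is fully shut. Then take the spring puller and, with it and not with the fingers, swing and stretch the spring across the lid's tab and catch its open hook on the free anchor post at the far end of the box; finally lay the puller back in its rest. Leave the beakers, the buns and the larger brown cakes where they are.

Things in the scene. Friction and masses are not known exactly. Their poses are not given: they have to be found in the camera images.
- cake_0_mid (a point): pale pressed flour cake, an upright cylinder 48 mm across and 36 mm high, on the worktop to the left of the station; point at its centre, 18 mm above its underside. May be absent (None)
- cake_1_mid (a point): the same kind of pale cake, 48 mm across, 36 mm high; point at its centre, 18 mm above its underside. May be absent (None)
- cake_2_mid (a point): the same kind of pale cake, 49 mm across, 36 mm high; point at its centre, 18 mm above its underside. May be absent (None)
- box_floor (a point): centre of the white box's inner floor, 11 mm above the worktop (fixed station); x along the box (away from the robot at yaw 0), y to the lid-hinge side, z up. Inside 172 mm (x) by 112 mm (y), rim 47 mm above this floor: room for three cakes in a row along x. Stands on a plate 216 x 200 x 8 mm. Offsets of the station's parts below are in this frame
- lid (a joint): angle of the grey lid, rad: 0 shut flat on the box, up to 2.95 folded right back to the +y side. The hinge is stiff (0.09 N m), so the lid stays where it is left and has to be brought all the way down
- lid_hinge (a point): point on the lid's hinge axis, which runs along box x through y = +61, z = +49.5 mm of the box-floor frame
- lid_tab (a point): point near the end of the lid's tab, 150 mm from the hinge axis, in the lid's mid-plane. The tab is 20 mm wide along the hinge axis (pinch it across these sides), 8 mm thick and sticks out 42 mm from the lid's free edge (14 mm past this point); shut, it points to box -y with 50 mm free below it. The lid is 182 x 122 x 5 mm
- spring_arm (a joint): angle of the swivelling spring about its upright pivot, rad: 0 when it points along box +x straight at the anchor post; it grows as it swings out to the box -y side (clockwise from above), range -0.2 to 1.7. Slight friction, stays where it is left
- spring_hook (a joint): stretch of the spring, m: 0 relaxed to 0.050 at the stop; 100 N/m with 1 N preload, so 3 N when hooked on (about 0.020) and 5 N at 0.040. It slides straight out along the swivelling arm and springs back
- pivot (a point): spring pivot, a fixed post on the plate at the box's near (-x) end, at x = -70, y = -88, z = +67 mm of the box-floor frame; the spring moves in the level plane at this height (78 mm above the worktop), 14 mm above the shut lid
- post (a point): anchor post at x = +70, y = -88 mm of the box-floor frame, 140 mm from the pivot; 10 mm diameter; point on its axis in the spring's plane, its top is 8 mm higher
- hook_eye (a point): centre of the steel ring at the very end of the spring hook, where the puller's pin goes in from above: inner diameter about 16 mm, outer 30 mm, 6 mm thick, 143 mm from the pivot when relaxed; moves with the hook; its x axis points outward along the spring
- hook_cup (a point): centre of the open hook, 23 mm nearer the pivot than the ring's centre; lies on the post's axis when hooked on. The hook is a U of 6 mm wire, open toward the pivot, 15 mm wide inside: its stem on the -y side (own axes), its free lip on the +y side, ending 7 mm nearer the pivot than this point. With the arm at 0 the lip's end passes beyond the post at a stretch of 0.033 or more
- puller_grip (a point): middle of the spring puller's handle, a bar 100 mm long (x), 16 mm wide (y), 24 mm high, rubber. Beyond its +x end a thin shank turns down into a pin 6 mm thick; the pin's axis is 85 mm in +x from this point and its tip 45 mm below it. 90 g. Held level with the pin in the ring, the handle's middle is about 35 mm above the spring's plane
- rest_seat (a point): where the handle's middle lies in the fixed puller rest, 72 mm above the worktop; x along the handle. Two forks at x = -42 and +42 mm, 10 mm thick, 26 mm wide inside, hold its underside 60 mm above the worktop; their cheeks rise 10 mm beside it. Between the forks the handle is free for 74 mm, above a plate 8 mm thick
- beaker_a: bystander: clear plastic beaker, 79 mm across, 100 mm high, origin under its centre; leave it alone
- bun_06: bystander: brown bun, about 49 mm across, 31 mm high, origin under its centre; leave it alone
- bun_03: bystander: brown bun, about 50 mm across, 30 mm high, origin under its centre; leave it alone
- gel_cake_2: bystander: brown gel cake 56 mm across, 37 mm high, larger and darker than the pale ones, origin under its centre; leave it alone
Not all that is in view belongs to the job. Leave any pink look-alike of the part that bears cake_2_mid alone. Leave any pink look-alike of the part that bears cake_1_mid alone.

How it is judged:
On the way, in this order (a step that is already met when the one before it is completed fails the run):
1. every pale cake stands upright on the box floor, the lid still open (x of cake_0_mid in the frame of box_floor between -0.075 and 0.075 m and y of cake_0_mid in the frame of box_floor between -0.042 and 0.042 m and z of cake_0_mid in the frame of box_floor between 0.01 and 0.028 m and angle between each of cake_0_mid, cake_1_mid, cake_2_mid's own z axis and vertical below 0.3 rad and x of cake_1_mid in the frame of box_floor between -0.075 and 0.075 m and y of cake_1_mid in the frame of box_floor between -0.042 and 0.042 m and z of cake_1_mid in the frame of box_floor between 0.01 and 0.028 m and x of cake_2_mid in the frame of box_floor between -0.075 and 0.075 m and y of cake_2_mid in the frame of box_floor between -0.042 and 0.042 m and z of cake_2_mid in the frame of box_floor between 0.01 and 0.028 m and value of joint lid above 1 rad), for 0.2 s.
2. the lid is shut over the cakes (x of cake_0_mid in the frame of box_floor between -0.075 and 0.075 m and y of cake_0_mid in the frame of box_floor between -0.042 and 0.042 m and z of cake_0_mid in the frame of box_floor between 0.01 and 0.028 m and angle between each of cake_0_mid, cake_1_mid, cake_2_mid's own z axis and vertical below 0.3 rad and x of cake_1_mid in the frame of box_floor between -0.075 and 0.075 m and y of cake_1_mid in the frame of box_floor between -0.042 and 0.042 m and z of cake_1_mid in the frame of box_floor between 0.01 and 0.028 m and x of cake_2_mid in the frame of box_floor between -0.075 and 0.075 m and y of cake_2_mid in the frame of box_floor between -0.042 and 0.042 m and z of cake_2_mid in the frame of box_floor between 0.01 and 0.028 m and value of joint lid below 0.06 rad), for 0.2 s.
3. the spring's hook is stretched onto the anchor post (value of joint lid below 0.06 rad and horizontal distance between hook_cup and post below 0.006 m), for 0.3 s.
At the end, for the whole second after the job is handed in: Each pale cake present stands upright (0.3 rad) on the box floor; lid shut (0.06 rad); hook centre within 6 mm of the post axis; puller level in its rest, handle middle within 20 mm of the seat, aligned within 0.15 rad either way round; nothing touched (all of step 3 and x of cake_0_mid in the frame of box_floor between -0.075 and 0.075 m and y of cake_0_mid in the frame of box_floor between -0.042 and 0.042 m and z of cake_0_mid in the frame of box_floor between 0.01 and 0.028 m and angle between each of cake_0_mid, cake_1_mid, cake_2_mid's own z axis and vertical below 0.3 rad and x of cake_1_mid in the frame of box_floor between -0.075 and 0.075 m and y of cake_1_mid in the frame of box_floor between -0.042 and 0.042 m and z of cake_1_mid in the frame of box_floor between 0.01 and 0.028 m and x of cake_2_mid in the frame of box_floor between -0.075 and 0.075 m and y of cake_2_mid in the frame of box_floor between -0.042 and 0.042 m and z of cake_2_mid in the frame of box_floor between 0.01 and 0.028 m and distance between puller_grip and rest_seat below 0.02 m and angle between puller_grip's own z axis and vertical below 0.15 rad and angle between the x axis of puller_grip and the x axis of rest_seat, either way round below 0.15 rad).
It fails at once if the fingers handle the spring's hook or arm instead of the puller (contact force between the fingers and spring_arm above 2 N).
It fails at once if the lid is slammed (faster than 3 rad/s) (velocity of joint lid below -3 rad/s).
It fails at once if a bystander is pushed more than 3 cm, or the beaker is tipped (distance of any of beaker_a, bun_06, bun_03, gel_cake_2 from where it was at the start of the episode above 0.03 m or angle between beaker_a's own z axis and vertical above 0.5 rad).
Of cake_0, cake_1, cake_2 only 2 to 3 are there at a start; the rules pass over those that are not, and their reading is None.
At some moment in a run one of cake_0, cake_1, cake_2 may be knocked a few centimetres aside while the robot is not near it.
It also fails if it takes over 192 s, if anything falls off the work surface, if the arm or the gripper's body presses on something with over 40 N, if the wrist force passes 120 N, or if a joint passes its speed limit or range.

### The arm

A 6-joint arm with a two-finger parallel gripper is mounted at the origin on a cart in front of the work surface, level with it; the furniture and walls round the work are solid. World frame = base frame: x ahead of the robot, y to its left, z up, the work surface at z = 0. Lengths are in m, angles in rad, forces in N, time in s.
With the tool pointing down it reaches from about 0.25 to 0.775 m from the base axis. Payload 4 kg.
Tool frame: the origin (TCP) lies on the centre line of the jaws, within the pads' length; the fingertips stand 17 mm ahead of it and the grasp point (between the pads) lies 2 mm behind it; z points along the fingers, y is the line along which they close (so a half turn about z gives the same grasp; the last joint's range is limited). The gripper opens to 94 mm and grips with 3 to 60 N. Pads are 16 mm wide; open, the fingers measure 119 mm over their backs; the gripper's body (75 mm by 177 mm) begins 78 mm behind the grasp point.
Start: joints at [1.043, 0.087, 1.371, -0, 1.684, -0.103], TCP at [0.227, 0.501, 0.223] pointing down, gripper open.
Joint ranges: [-3.1, 3.1], [-0.76, 2.03], [0.27, 2.55], [-1.08, 4.22], [0.17, 2.65], [-2.57, 2.57]. Speed limits (rad/s): [2.79, 2.79, 3.14, 3.14, 3.14, 3.14].

### API

Orientations are given as [roll, pitch, yaw] about the fixed x, y, z axes, in that order (R = Rz(yaw) Ry(pitch) Rx(roll)).
In Python, from bench import robot gives the robot as it stands.
- The arm moves only by the tool servo_tool, never from a script. Its argument "plan" is a list of rows, each a list of 7 numbers: the shift along the tool's x, y, z normalised to -1 to 1, where 1 is 0.1 m, then the turn, a rotation vector about the tool's x, y, z normalised to -1 to 1, where 1 is pi/2 rad, then the finger opening in mm, from 0 to 94. In form: [[x, y, z, ax, ay, az, gripper], ...]. A call has 1 to 12 rows; each row is the pose to reach, as a shift and turn from the pose commanded when the call began, along the tool's axes at that moment; what a row does not reach only later rows make up. A row lasts 1/12 s, in which the tool goes at most 41.7 mm and 7.16 degrees, less where a joint would pass 70% of its speed; a pose out of reach is approached as far as the arm can. A call with a number of a shift or a turn outside -1 to 1 is refused whole. A call with a gripper value outside its range is refused whole. The fingers move at their own pace and stop on an object; the grip force is fixed at half the most. Time passes only in rows, so rows that repeat a pose let the fingers close. It gives the time, the measured TCP pose, the force, the opening and the grip force at its end, in the units of the state.
- robot.get_obs(): the state, without advancing time (a new reading comes with each control period).
- robot.snapshot(name): name is "scene" or "top"; returns the picture (384x512x3 uint8, red, green, blue); there is no depth.
- robot.camera_params(name): a dict with "camera_matrix" (3x3 intrinsics, pixels), "rvec" (rotation vector, rad) and "tvec" (3), from world to camera coordinates, as OpenCV has them. Camera axes: x right, y down, z forward; pixel columns grow to the right and rows downward; lengths in m; the calibration is good to about 2 mm. A picture is of the moment at which its call begins. camera_params takes no time and is no camera call.
- robot.close_job(): hands the job in; it is judged then, once.
Trained networks look in the newest picture that a camera, given by its name, has taken for a name from the list of things; names that differ only in an ending like _2 or _b are one class to them, and where a whole thing is asked for, a point or a joint stands for the part that bears it (a point fixed in the world has none). Each returns a list of dicts, best first, with "conf" (0 to 1); they miss things now and then, are a little off and sometimes report something else, mostly with a low value. They report only what shows in the picture. A call takes as long as a camera call. They do not tell look-alikes from the thing itself.
- robot.find_in(thing, camera): "extent" ([centre column, centre row, width, height] in pixels, round what is visible of it).
The state is a dict: "time": time; "joint_positions": joint angles; "qvel": joint speeds; "joint_torque": joint torques, N m; "tool_pos": TCP position; "ee_rot": TCP orientation; "wrist_force": force on the tool from outside, world axes, zero at the start; "wrist_torque": the same for the moment, N m; "width": finger opening in m; "finger_force": force on a finger pad.
Only numpy, scipy, OpenCV 4.12 (cv2) and the standard library are available. Lean on these libraries where they do the work, as an engineer would, in place of code of your own. Each camera call takes 0.05 s, during which the arm holds its last target. There are 200 camera calls.

## Working session

There is one attempt and no reset: what is moved stays moved. The work goes in short steps, Python scripts to look and compute and a tool call to move; the robot and the scene stay as the last step left them, time stands still between calls to the robot, and variables do not carry over. Pictures are saved under pics/ and viewed, at most 14 in all, crops included, and the job is handed in when it is done.

Besides the shell and the picture viewer there is one more tool, called after "Call:" as name(argument=value, ...) on one line, values as JSON. servo_tool: Moves the arm, as the interface text tells. Scaled input: -1 to 1 covers 0.1 m each way for a shift and pi/2 rad each way for a turn. Its arguments: {"type":"object","properties":{"plan":{"type":"array","items":{"type":"array","items":{"type":"number"}}}},"required":["plan"]}

```bash
mkdir -p pics
cat > h.py <<'E'
import numpy as np, cv2
from bench import robot
from scipy.spatial.transform import Rotation as R
def cam(n):
    p=robot.camera_params(n); return np.array(p["camera_matrix"]),np.array(p["rvec"],float).ravel(),np.array(p["tvec"],float).ravel()
def proj(n,P):
    K,r,t=cam(n); return cv2.projectPoints(np.array(P,float).reshape(-1,1,3),r,t,K,None)[0].reshape(-1,2)
def ray(n,uv,z):
    K,r,t=cam(n); M=cv2.Rodrigues(r)[0]; o=-M.T@t
    d=M.T@np.linalg.inv(K)@np.array([uv[0],uv[1],1.]); return o+d*(z-o[2])/d[2]
def snap(n,f=None):
    im=np.array(robot.snapshot(n))
    if f: cv2.imwrite('pics/'+f,im[:,:,::-1])
    return im
E
python3 - <<'E'
from h import *
for n in('scene','top'):
    im=snap(n); cv2.imwrite(f'pics/{n}0.png',cv2.resize(im[:,:,::-1],(800,600),interpolation=cv2.INTER_CUBIC))
    K,r,t=cam(n); print(n,-cv2.Rodrigues(r)[0].T@t,K[0,0])
    for th in('cake_0_mid','lid','puller_grip','hook_eye','spring_arm','beaker_a','gel_cake_2','bun_06'):
        print(th,[(np.round(d['extent']).astype(int).tolist(),round(d['conf'],2)) for d in robot.find_in(th,n)][:7])
o=robot.get_obs();print(o['time'],o['tool_pos'],o['ee_rot'],o['width'])
E
```

```text
scene [-0.61634105 -0.745981    1.06821522] 444.369498297674
cake_0_mid [([271, 205, 113, 75], 0.35)]
lid [([242, 189, 53, 40], 0.96), ([350, 265, 13, 11], 0.73), ([228, 161, 14, 12], 0.73), ([272, 205, 112, 74], 0.55)]
puller_grip [([200, 182, 24, 23], 0.54)]
hook_eye [([197, 182, 25, 22], 0.42), ([315, 218, 21, 8], 0.41)]
spring_arm [([299, 216, 38, 9], 0.62), ([264, 205, 104, 75], 0.43)]
beaker_a [([320, 219, 8, 3], 0.25)]
gel_cake_2 [([230, 159, 15, 11], 0.67)]
bun_06 [([298, 262, 13, 15], 0.67), ([350, 265, 11, 15], 0.66), ([313, 217, 19, 8], 0.45)]
top [ 0.46306092 -0.02363762  1.1234039 ] 350.6836646716726
cake_0_mid []
lid [([223, 210, 58, 63], 0.77)]
puller_grip [([176, 218, 13, 46], 0.49)]
hook_eye [([333, 212, 28, 17], 0.44), ([337, 261, 14, 16], 0.34)]
spring_arm [([322, 220, 49, 31], 0.59)]
beaker_a [([108, 144, 39, 29], 0.87)]
gel_cake_2 [([166, 135, 17, 16], 0.72), ([331, 212, 20, 9], 0.19)]
bun_06 [([381, 234, 16, 13], 0.7), ([339, 262, 19, 12], 0.5)]
0.9 [0.22669135 0.50113492 0.22249974] [3.14149185e+00 1.16871447e-05 2.71678573e+00] 0.09330659872584135
```

View pics/top0.png

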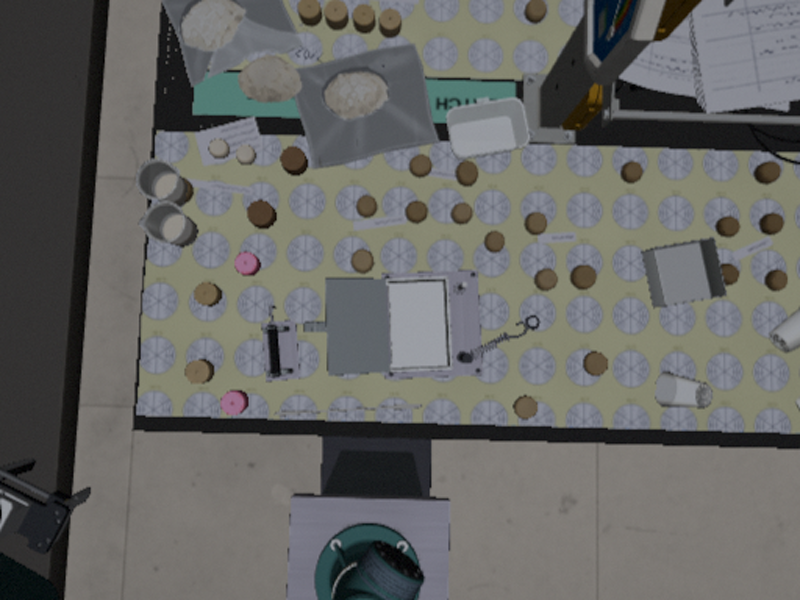

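View pics/scene0.png

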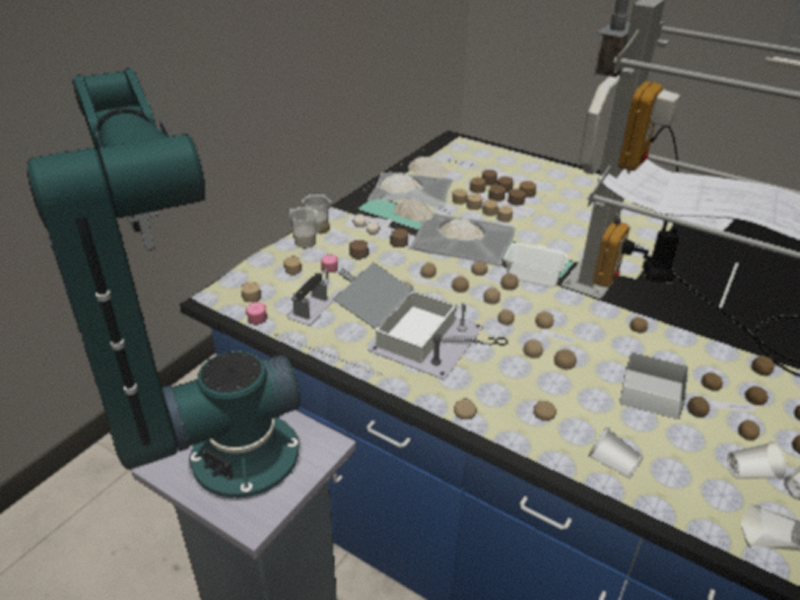

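Run:
```python
from h import *
im=snap('top'); c=im[145:275,110:360,::-1]
cv2.imwrite('pics/topc.png',cv2.resize(c,None,fx=3.2,fy=3.2,interpolation=cv2.INTER_CUBIC))
hsv=cv2.cvtColor(im,cv2.COLOR_RGB2HSV)
for u,v in((207,293),(199,371),(247,262),(233,402),(362,261),(526,407)):
    u/=1.5625;v/=1.5625
    print(u,v,im[int(v),int(u)],hsv[int(v),int(u)],ray('top',(u,v),.036)[:2].round(3))
for n,u,v,z in(('pivot',465,356,.078),('post',460,287,.078),('eye',532,322,.078),('rest',275,349,.072),('beaker',170,222,.0),('gel',261,213,.03)):
    print(n,ray('top',(u/1.5625,v/1.5625),z)[:2].round(3))
```

```text
132.48 187.52 [111  96  73] [ 18  87 111] [0.549 0.336]
127.36 237.44 [114 101  79] [ 19  78 114] [0.395 0.343]
158.08 167.68 [153 110 137] [161  72 153] [0.613 0.261]
149.12 257.28 [143  92 118] [165  91 143] [0.337 0.273]
231.68 167.04 [104  92  74] [ 18  74 104] [0.623 0.032]
336.64 260.48 [106  94  75] [ 18  75 106] [ 0.344 -0.301]
pivot [ 0.441 -0.173]
post [ 0.572 -0.16 ]
eye [ 0.509 -0.3  ]
rest [0.443 0.189]
beaker [0.696 0.433]
gel [0.715 0.239]
```

View pics/topc.png

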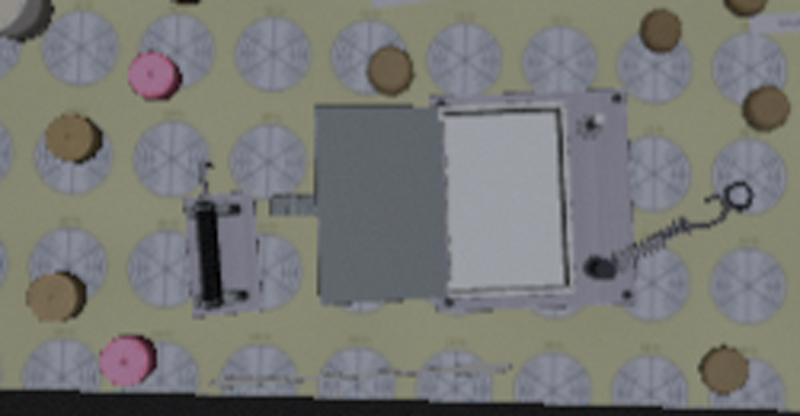

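Run:
```python
from h import *
im=snap('scene'); c=im[160:245,170:330,::-1]
cv2.imwrite('pics/scc.png',cv2.resize(c,None,fx=5,fy=5,interpolation=cv2.INTER_CUBIC))
T=lambda u,v:(u/3.2+110-.35,v/3.2+145-.35)
for n,u,v,z in(('pivot',600,267,.086),('post',592,123,.086),('eye',738,195,.081),('pl1',629,93,.008),('pl2',630,305,.008),('rimtr',560,108,.058),('rimbr',568,290,.058),('restA',207,205,.084),('restB',211,303,.084),('pin',207,165,.04),('tab',270,205,.09),('cakeA',72,137,.036),('cakeB',55,296,.036)):
    print(n,ray('top',T(u,v),z)[:2].round(4))
```

```text
pivot [ 0.4401 -0.1701]
post [ 0.5731 -0.16  ]
eye [ 0.5105 -0.2983]
pl1 [ 0.6128 -0.2068]
pl2 [ 0.4019 -0.2115]
rimtr [ 0.5895 -0.1327]
rimbr [ 0.4169 -0.1442]
restA [0.4861 0.1938]
restB [0.3967 0.1859]
pin [0.5256 0.2049]
tab [0.4877 0.135 ]
cakeA [0.5489 0.3373]
cakeB [0.3959 0.3446]
```

View pics/scc.png

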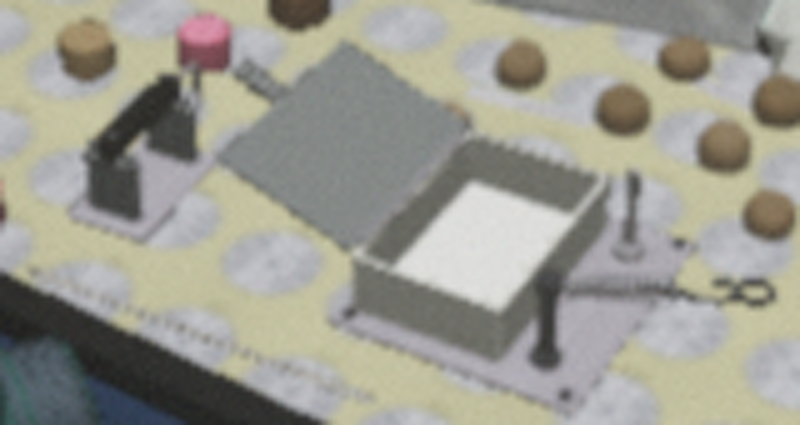

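```bash
cat > fit.py <<'E'
from h import *
from scipy.optimize import least_squares
T=lambda u,v:(u/3.2+110-.35,v/3.2+145-.35)
S=lambda u,v:(u/5+170-.4,v/5+160-.4)
# (cam, px, box-frame local)
obs=[('top',T(592,123),(.07,-.088,.075)),('top',T(600,267),(-.07,-.088,.075)),
('top',T(560,108),(.086,-.056,.047)),('top',T(568,290),(-.086,-.056,.047)),
('scene',S(632,175),(.07,-.088,.075)),('scene',S(550,275),(-.07,-.088,.075)),('scene',S(480,182),(.086,.056,0))]
def res(p):
    Rz=R.from_euler('z',p[2]);e=[]
    for c,px,l in obs: e.append(proj(c,Rz.apply(l)+[p[0],p[1],.011])[0]-px)
    return np.ravel(e)
s=least_squares(res,[.505,-.08,.05],loss='soft_l1',x_scale=[.01,.01,.1]);print(s.x.round(4));print(res(s.x).reshape(-1,2).round(1))
Rz=R.from_euler('z',s.x[2]);B=np.array([*s.x[:2],.011])
for n,l in(('pivot',(-.07,-.088,.067)),('post',(.07,-.088,.067)),('c1',(.045,0,.018)),('c2',(-.045,0,.018)),('tabshut',(0,-.089,.0495))):print(n,(Rz.apply(l)+B).round(4))
# triangulate things
def tri(a,b,x0):
    f=lambda P:np.r_[proj('top',P)[0]-a,proj('scene',P)[0]-b]
    q=least_squares(f,x0);return q.x.round(4),q.fun.round(1)
print('eye',tri(T(738,195),S(757,292),[.51,-.3,.08]))
print('tab',tri(T(270,205),S(243,70),[.49,.13,.09]))
print('handle near',tri(T(211,303),S(97,150),[.4,.18,.08]))
print('handle far',tri(T(207,205),S(168,85),[.49,.19,.08]))
print('cakeA',tri(T(72,137),S(87,42),[.55,.33,.03]))
print('cakeB',tri(T(55,296),(251/1.5625,288/1.5625),[.4,.34,.03]))
E
python3 fit.py
```

```text
[ 0.4998 -0.0819  0.0607]
[[ 1.9 -0.6]
 [ 1.3  1.7]
 [-0.   0.1]
 [-0.4 -0.2]
 [ 0.3 -1.4]
 [-0.6 -0.6]
 [-1.9 -0.8]]
pivot [ 0.4353 -0.174   0.078 ]
post [ 0.5751 -0.1655  0.078 ]
c1 [ 0.5448 -0.0792  0.029 ]
c2 [ 0.4549 -0.0846  0.029 ]
tabshut [ 0.5052 -0.1707  0.0605]
eye (array([ 0.5108, -0.3   ,  0.0745]), array([ 0., -0., -0.,  0.]))
tab (array([0.488 , 0.131 , 0.1091]), array([ 0.4, -0.2, -0.6, -0.1]))
handle near (array([0.3939, 0.1921, 0.064 ]), array([-0.8,  0.5,  1.1,  0.2]))
handle far (array([0.4855, 0.1982, 0.0696]), array([-0.5,  0.3,  0.7,  0.1]))
cakeA (array([0.5499, 0.3426, 0.0211]), array([-0.1,  0.1,  0.2,  0. ]))
cakeB (array([0.3951, 0.3484, 0.0255]), array([-0.1,  0. ,  0.1,  0. ]))
```

```bash
cat >> h.py <<'E'
BX=np.array([.4998,-.0819,.011]); BY=.0607
RB=R.from_euler('z',BY)
def tobox(P): return RB.inv().apply(np.array(P)-BX).round(4)
def need(pw,rpy):
    "shift/turn in tool units from present pose"
    o=robot.get_obs(); R0=R.from_euler('xyz',o['ee_rot']); d=R0.inv().apply(np.array(pw)-o['tool_pos'])/.1
    r=(R0.inv()*R.from_euler('xyz',rpy)).as_rotvec()/(np.pi/2); return d.round(3),r.round(3)
def st():
    o=robot.get_obs(); print('t',round(o['time'],1),'tcp',o['tool_pos'].round(4) if hasattr(o['tool_pos'],'round') else o['tool_pos'],'rpy',np.round(o['ee_rot'],3),'box',tobox(o['tool_pos']),'w',round(o['width'],4),'F',np.round(o['wrist_force'],1),'q6',np.round(o['joint_positions'],2)); return o
def cakes():
    im=snap('top'); h=cv2.cvtColor(cv2.GaussianBlur(im,(3,3),0),cv2.COLOR_RGB2HSV)
    m=((h[...,0]>=12)&(h[...,0]<=22)&(h[...,1]>58)).astype(np.uint8)
    m=cv2.morphologyEx(m,cv2.MORPH_OPEN,np.ones((3,3),np.uint8))
    n,_,s,c=cv2.connectedComponentsWithStats(m)
    for i in range(1,n):
        if 60<s[i,4]<400 and c[i][0]<330 and c[i][1]>110:
            w=ray('top',c[i],.03); print('cake?',c[i].round(1),s[i,2:],w[:2].round(3),'box',tobox([*w[:2],.029])[:2])
E
python3 - <<'E'
from h import *
cakes(); st(); print(need([.396,.346,.15],[np.pi,0,np.pi+.06])); print(tobox([.396,.345,.0]),tobox([.549,.338,0]))
E
```

```text
cake? [298.8 110.6] [ 13  16 162] [ 0.812 -0.176] box [ 0.3061 -0.1127]
cake? [234.7 131.5] [ 12  12 121] [0.737 0.026] box [0.2435 0.0936]
cake? [167. 137.] [ 19  17 246] [0.712 0.239] box [0.2317 0.3076]
cake? [266.5 135.1] [ 12  13 133] [ 0.729 -0.075] box [ 0.2293 -0.0068]
cake? [295.5 136.4] [ 12  12 122] [ 0.728 -0.167] box [ 0.2228 -0.0987]
cake? [316.3 153.9] [ 12  13 122] [ 0.674 -0.234] box [ 0.1647 -0.1626]
cake? [231.9 166.9] [ 13  13 143] [0.624 0.031] box [0.1309 0.1052]
cake? [132.4 187.5] [ 16  14 184] [0.549 0.338] box [0.0748 0.4165]
cake? [127.1 237.6] [ 17  14 200] [0.394 0.346] box [-0.0794  0.4334]
t 1.1 tcp [0.2267 0.5011 0.2225] rpy [3.141 0.    2.717] box [-0.2372  0.5985  0.2115] w 0.094 F [-0.4 -1.  -0. ] q6 [ 1.04  0.09  1.37  0.    1.68 -0.1 ]
(array([-2.182, -0.716,  0.725]), array([ 0.   ,  0.   , -0.309]))
[-0.0777  0.4324 -0.011 ] [ 0.0746  0.4161 -0.011 ]
```

Call:
servo_tool(plan=[[-1,-0.33,0.3,0,0,-0.309,94],[-1,-0.33,0.3,0,0,-0.309,94],[-1,-0.33,0.3,0,0,-0.309,94],[-1,-0.33,0.3,0,0,-0.309,94],[-1,-0.33,0.3,0,0,-0.309,94],[-1,-0.33,0.3,0,0,-0.309,94]])

```text
time: 1.55
tool_pos: [0.3043, 0.4299, 0.1926]
ee_rot: [3.141, -0.0, -3.085]
wrist_force: [0.3, -0.2, 0.9]
width: 0.0941
finger_force: 0.0
```

```bash
python3 -c "
from h import *
st()"
```

```text
t 1.6 tcp [0.3043 0.4299 0.1926] rpy [ 3.141 -0.    -3.085] box [-0.1641  0.5227  0.1816] w 0.0941 F [ 0.3 -0.2  0.9] q6 [ 0.85  0.04  1.48  0.    1.62 -0.78]
```

Call:
servo_tool(plan=[[-0.86,-0.9,0.5,0,0,0,94],[-0.86,-0.9,0.5,0,0,0,94],[-0.86,-0.9,0.5,0,0,0,94],[-0.86,-0.9,0.93,0,0,0,94],[-0.86,-0.9,0.93,0,0,0,94],[-0.86,-0.9,0.93,0,0,0,94]])

```text
time: 2.05
tool_pos: [0.3933, 0.3444, 0.0967]
ee_rot: [-3.139, -0.007, -3.083]
wrist_force: [-0.1, 0.4, 1.7]
width: 0.0943
finger_force: 0.0
```

```bash
python3 -c "
from h import *
cakes();st()
im=snap('scene')[150:230,120:220,::-1];cv2.imwrite('pics/a.png',cv2.resize(im,None,fx=5,fy=5))"
```

```text
cake? [298.7 110.7] [ 13  16 162] [ 0.812 -0.176] box [ 0.3057 -0.1124]
cake? [234.6 131.4] [ 12  12 121] [0.738 0.027] box [0.2439 0.0938]
cake? [167. 137.] [ 19  17 245] [0.713 0.239] box [0.2318 0.3075]
cake? [266.5 135.1] [ 12  13 131] [ 0.729 -0.075] box [ 0.2293 -0.0068]
cake? [295.6 136.3] [ 12  12 120] [ 0.728 -0.167] box [ 0.223  -0.0991]
cake? [316.3 153.9] [ 12  13 121] [ 0.674 -0.234] box [ 0.1646 -0.1624]
cake? [232.  166.8] [ 13  14 147] [0.624 0.031] box [0.1312 0.105 ]
cake? [132.5 187.6] [ 16  14 183] [0.549 0.338] box [0.0746 0.4163]
t 2.1 tcp [0.3943 0.3459 0.0992] rpy [-3.141e+00 -2.000e-03 -3.081e+00] box [-0.0794  0.4334  0.0882] w 0.0941 F [-0.  -0.   0.5] q6 [ 0.61  0.09  1.62  0.    1.44 -1.02]
```

View pics/a.png

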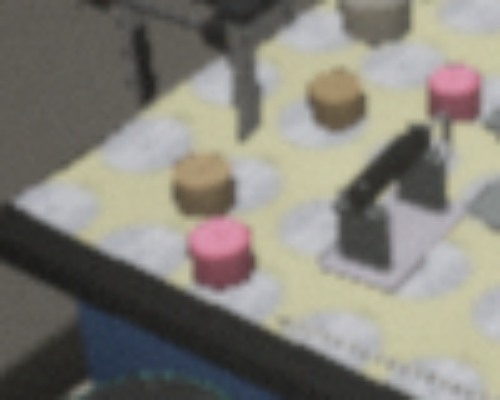

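The crop shows the jaws hovering above cake B at (205,183), with the fingers at (145,70) and (245,100) on either side. Going down.

Call:
servo_tool(plan=[[0,0,0.4,0,0,0,94],[0,0,0.72,0,0,0,94],[0,0,0.72,0,0,0,94],[0,0,0.72,0,0,0,30],[0,0,0.72,0,0,0,30],[0,0,0.72,0,0,0,30],[0,0,0.72,0,0,0,30],[0,0,0.72,0,0,0,30],[0,0,0.72,0,0,0,30],[0,0,0.72,0,0,0,30],[0,0,0.72,0,0,0,30],[0,0,0.72,0,0,0,30]])

```text
time: 3.15
tool_pos: [0.3958, 0.3456, 0.0281]
ee_rot: [3.14, 0.001, -3.081]
wrist_force: [0.2, 1.7, 3.4]
width: 0.0478
finger_force: 30.0
```

Call:
servo_tool(plan=[[0,0,-0.5,0,0,0,30],[0,0,-1,0,0,0,30],[0,0,-1,0,0,0,30],[0,0,-1,0,0,0,30],[0,0,-1,0,0,0,30]])

```text
time: 3.57
tool_pos: [0.3959, 0.3454, 0.1281]
ee_rot: [3.141, 0.002, -3.081]
wrist_force: [-0.7, 0.2, -1.3]
width: 0.0475
finger_force: 30.0
```

Call:
servo_tool(plan=[[0,-0.3,-0.5,0,0,0,30],[-0.3,-1,-0.5,0,0,0,30],[-0.33,-1,-0.5,0,0,0,30],[-0.33,-1,-0.5,0,0,0,30]])

```text
time: 3.9
tool_pos: [0.4365, 0.2422, 0.1764]
ee_rot: [-3.137, -0.0, -3.087]
wrist_force: [-0.2, -0.2, -1.3]
width: 0.0479
finger_force: 30.0
```

Call:
servo_tool(plan=[[0,-0.4,0,0,0,0,30],[0,-0.8,0,0,0,0,30],[0,-1,0,0,0,0,30]])

```text
time: 4.15
tool_pos: [0.439, 0.1443, 0.1743]
ee_rot: [-3.139, -0.006, -3.083]
wrist_force: [-0.1, 0.5, -0.1]
width: 0.0479
finger_force: 30.0
```

Call:
servo_tool(plan=[[0,-0.4,0,0,0,0,30],[0,-0.8,0,0,0,0,30],[0,-1,0,0,0,0,30]])

```text
time: 4.4
tool_pos: [0.445, 0.0446, 0.1743]
ee_rot: [-3.14, -0.006, -3.084]
wrist_force: [0.4, 1.0, -0.3]
width: 0.048
finger_force: 30.0
```

Call:
servo_tool(plan=[[0,-0.4,0,0,0,0,30],[0,-0.8,0,0,0,0,30],[0,-1.0,0,0,0,0,30],[0,-1.0,0,0,0,0,30]])

```text
time: 4.73
tool_pos: [0.4513, -0.0552, 0.1743]
ee_rot: [3.141, -0.006, -3.087]
wrist_force: [0.5, -0.3, -1.1]
width: 0.0477
finger_force: 30.0
```

Call:
servo_tool(plan=[[0,-0.3,0.4,0,0,0,30],[0,-0.33,0.6,0,0,0,30],[0,-0.33,0.6,0,0,0,30],[0,-0.33,0.6,0,0,0,30],[0,-0.33,0.6,0,0,0,30]])

```text
time: 5.15
tool_pos: [0.4547, -0.0838, 0.1176]
ee_rot: [3.141, -0.001, -3.08]
wrist_force: [-0.1, 0.0, -0.0]
width: 0.0475
finger_force: 30.0
```

```bash
python3 -c "
from h import *
st()
im=snap('scene')[150:250,190:320,::-1];cv2.imwrite('pics/b.png',cv2.resize(im,None,fx=5,fy=5))"
```

```text
t 5.2 tcp [ 0.4547 -0.0838  0.1176] rpy [ 3.141e+00 -1.000e-03 -3.080e+00] box [-0.0451  0.0008  0.1066] w 0.0475 F [-0.1  0.  -0. ] q6 [-0.31 -0.06  1.73  0.    1.47 -1.94]
```

View pics/b.png

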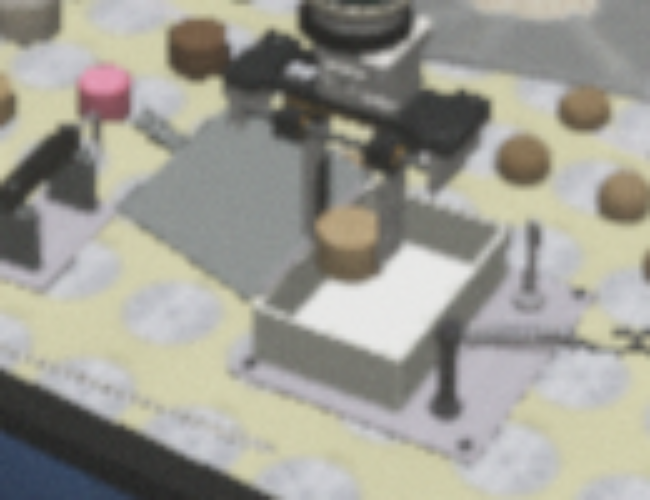

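The crop shows the cake held upright at (348,240), above the near half of the open box. Lowering it.

Call:
servo_tool(plan=[[0,0,0.3,0,0,0,30],[0,0,0.6,0,0,0,30],[0,0,0.72,0,0,0,30],[0,0,0.78,0,0,0,30],[0,0,0.78,0,0,0,30],[0,0,0.78,0,0,0,64],[0,0,0.78,0,0,0,64],[0,0,0.78,0,0,0,64],[0,0,0.5,0,0,0,64],[0,0,0.2,0,0,0,64],[0,0,0,0,0,0,64],[0,0,-0.2,0,0,0,94]])

```text
time: 6.2
tool_pos: [0.4554, -0.0852, 0.14]
ee_rot: [-3.141, 0.003, -3.081]
wrist_force: [-0.0, -0.8, -0.3]
width: 0.0676
finger_force: 0.0
```

Call:
servo_tool(plan=[[0,0.3,-0.3,0,0,0,94],[-0.3,0.8,-0.4,0,0,0,94],[-0.6,1,-0.4,0,0,0,94],[-0.6,1,-0.4,0,0,0,94]])

```text
time: 6.53
tool_pos: [0.5118, 0.022, 0.1801]
ee_rot: [3.14, 0.007, -3.077]
wrist_force: [0.1, -1.1, -0.5]
width: 0.0927
finger_force: 0.0
```

Call:
servo_tool(plan=[[-0.2,0.4,0,0,0,0,94],[-0.5,0.8,0,0,0,0,94],[-0.6,1,0,0,0,0,94],[-0.6,1,0,0,0,0,94]])

```text
time: 6.87
tool_pos: [0.5639, 0.1266, 0.1769]
ee_rot: [3.139, 0.001, -3.076]
wrist_force: [-0.1, -0.2, 0.7]
width: 0.0942
finger_force: 0.0
```

Call:
servo_tool(plan=[[0,0.4,0,0,0,0,94],[0,0.8,0,0,0,0,94],[0,1,0,0,0,0,94],[0,1,0,0,0,0,94]])

```text
time: 7.2
tool_pos: [0.5555, 0.2249, 0.1775]
ee_rot: [3.14, -0.0, -3.076]
wrist_force: [-0.6, -1.1, -0.6]
width: 0.0939
finger_force: 0.0
```

Call:
servo_tool(plan=[[0,0.4,0,0,0,0,94],[0,0.8,0,0,0,0,94],[0,0.9,0.5,0,0,0,94],[0,0.9,0.5,0,0,0,94],[0,0.9,0.5,0,0,0,94]])

```text
time: 7.62
tool_pos: [0.5483, 0.3093, 0.1225]
ee_rot: [-3.137, -0.009, -3.081]
wrist_force: [-0.7, 0.0, -0.5]
width: 0.0939
finger_force: 0.0
```

```bash
python3 -c "
from h import *
cakes();st()
"
```

```text
cake? [298.9 110.7] [ 13  15 159] [ 0.812 -0.176] box [ 0.3058 -0.1129]
cake? [234.7 131.5] [ 12  12 121] [0.737 0.026] box [0.2435 0.0936]
cake? [167. 137.] [ 19  17 243] [0.713 0.239] box [0.2319 0.3076]
cake? [266.5 135.1] [ 12  13 131] [ 0.729 -0.075] box [ 0.2293 -0.0068]
cake? [295.6 136.3] [ 12  12 121] [ 0.728 -0.167] box [ 0.2228 -0.099 ]
cake? [316.3 153.9] [ 12  13 121] [ 0.674 -0.234] box [ 0.1646 -0.1625]
cake? [232. 167.] [ 13  13 142] [0.624 0.031] box [0.1305 0.1051]
cake? [267.3 222.1] [ 14  13 152] [ 0.455 -0.085] box [-0.0452  0.    ]
t 7.7 tcp [0.5496 0.3092 0.1251] rpy [-3.138 -0.005 -3.082] box [0.0735 0.3873 0.1141] w 0.0941 F [0.2 0.4 0.8] q6 [ 0.42  0.31  1.31 -0.    1.53 -1.21]
```

```bash
python3 -c "
from h import *
im=snap('scene'); h=cv2.cvtColor(cv2.GaussianBlur(im,(3,3),0),cv2.COLOR_RGB2HSV)
p=proj('scene',[.549,.338,.018])[0];print(p)
m=((h[...,0]>=12)&(h[...,0]<=22)&(h[...,1]>58)).astype(np.uint8)
n,_,s,c=cv2.connectedComponentsWithStats(m)
for i in range(1,n):
  if 30<s[i,4]<400 and abs(c[i]-p).max()<40: print(c[i].round(1),s[i])
"
```

```text
[187.95104561 169.07295101]
[186.9 169. ] [182 164  11  11  92]
```

Cake A hasn't moved, so I'll grasp it.

Call:
servo_tool(plan=[[0,0.29,0.1,0,0,0,94],[0,0.29,0.4,0,0,0,94],[0,0.29,0.7,0,0,0,94],[0,0.29,0.96,0,0,0,94],[0,0.29,0.96,0,0,0,94],[0,0.29,0.96,0,0,0,30],[0,0.29,0.96,0,0,0,30],[0,0.29,0.96,0,0,0,30],[0,0.29,0.96,0,0,0,30],[0,0.29,0.96,0,0,0,30],[0,0.29,0.96,0,0,0,30],[0,0.29,0.96,0,0,0,30]])

```text
time: 8.72
tool_pos: [0.5493, 0.3407, 0.0322]
ee_rot: [3.141, 0.001, -3.081]
wrist_force: [-0.7, -0.5, -0.0]
width: 0.0508
finger_force: 0.0
```

Call:
servo_tool(plan=[[0,0,0,0,0,0,30],[0,0,0,0,0,0,30],[0,0,-0.5,0,0,0,30],[0,0,-1,0,0,0,30],[0,0,-1,0,0,0,30],[0,0,-1,0,0,0,30]])

```text
time: 9.22
tool_pos: [0.552, 0.3421, 0.1386]
ee_rot: [3.137, 0.011, -3.081]
wrist_force: [-0.3, 0.5, 0.3]
width: 0.045
finger_force: 29.8
```

```bash
python3 -c "
from h import *
st()"
```

```text
t 9.2 tcp [0.552  0.3421 0.1386] rpy [ 3.137  0.011 -3.081] box [0.0778 0.42   0.1276] w 0.045 F [-0.3  0.5  0.3] q6 [ 0.47  0.33  1.25 -0.    1.55 -1.16]
```

Call:
servo_tool(plan=[[0,-0.4,-0.4,0,0,0,30],[0,-0.8,-0.4,0,0,0,30],[0.3,-1,-0.4,0,0,0,30],[0.3,-1,-0.4,0,0,0,30]])

```text
time: 9.55
tool_pos: [0.5199, 0.2334, 0.168]
ee_rot: [-3.137, -0.01, -3.085]
wrist_force: [0.3, -0.3, -0.8]
width: 0.0449
finger_force: 29.8
```

Call:
servo_tool(plan=[[0,-0.4,0,0,0,0,30],[0,-0.8,0,0,0,0,30],[0,-1,0,0,0,0,30],[0,-1,0,0,0,0,30]])

```text
time: 9.88
tool_pos: [0.5306, 0.1355, 0.1695]
ee_rot: [-3.14, -0.003, -3.086]
wrist_force: [0.2, 0.5, -0.2]
width: 0.0452
finger_force: 29.8
```

```bash
python3 -c "
from h import *
st();p=proj('scene',st()['tool_pos'])[0].astype(int);print(p)
im=snap('scene')[p[1]-60:p[1]+60,p[0]-70:p[0]+90,::-1];cv2.imwrite('pics/c.png',cv2.resize(im,None,fx=5,fy=5))"
```

```text
t 9.9 tcp [0.5306 0.1355 0.1695] rpy [-3.140e+00 -3.000e-03 -3.086e+00] box [0.044  0.2151 0.1585] w 0.0452 F [ 0.2  0.5 -0.2] q6 [ 0.15  0.1   1.46 -0.    1.58 -1.48]
t 9.9 tcp [0.5306 0.1355 0.1695] rpy [-3.140e+00 -3.000e-03 -3.086e+00] box [0.044  0.2151 0.1585] w 0.0452 F [ 0.2  0.5 -0.2] q6 [ 0.15  0.1   1.46 -0.    1.58 -1.48]
[222 154]
```

View pics/c.png

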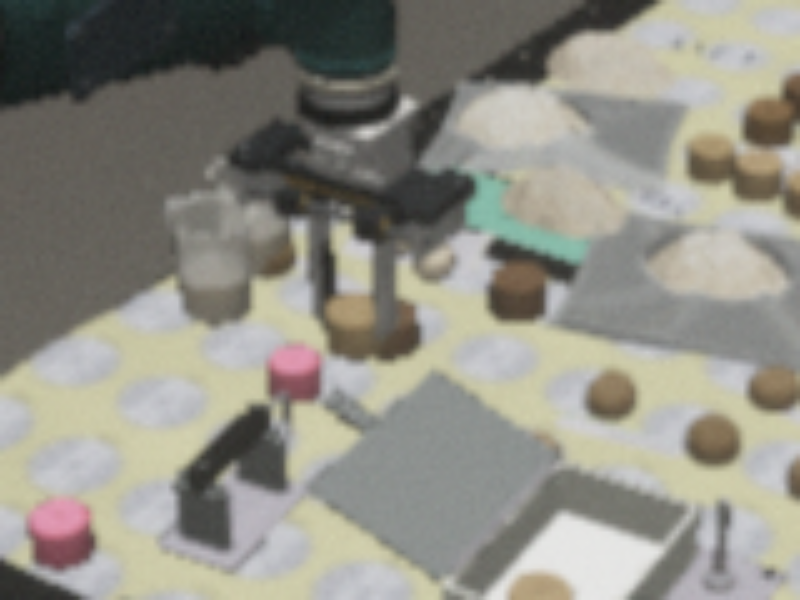

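The cake is held upright at (355,325), slightly toward the robot side of the pads. The first cake is in the box at (540,585). Carrying on.

Call:
servo_tool(plan=[[-0.05,-0.4,0,0,0,0,30],[-0.05,-0.8,0,0,0,0,30],[-0.05,-1,0,0,0,0,30],[-0.05,-1,0,0,0,0,30]])

```text
time: 10.27
tool_pos: [0.5423, 0.0375, 0.1701]
ee_rot: [-3.141, -0.002, -3.084]
wrist_force: [0.4, -0.1, -1.1]
width: 0.0445
finger_force: 29.8
```

Call:
servo_tool(plan=[[0,-0.4,0,0,0,0,30],[0,-0.8,0,0,0,0,30],[0,-1,0,0,0,0,30],[0,-1,0,0,0,0,30]])

```text
time: 10.6
tool_pos: [0.5486, -0.0618, 0.1703]
ee_rot: [-3.142, -0.001, -3.084]
wrist_force: [-0.0, -0.1, -0.2]
width: 0.0449
finger_force: 29.8
```

Call:
servo_tool(plan=[[0,-0.15,0.2,0,0,0,30],[0,-0.15,0.5,0,0,0,30],[0,-0.15,0.6,0,0,0,30],[0,-0.15,0.6,0,0,0,30],[0,-0.15,0.6,0,0,0,30]])

```text
time: 11.02
tool_pos: [0.549, -0.0733, 0.1108]
ee_rot: [3.14, -0.002, -3.079]
wrist_force: [0.1, 0.5, -0.2]
width: 0.0451
finger_force: 29.8
```

```bash
python3 -c "
from h import *
st()"
```

```text
t 11.0 tcp [ 0.549  -0.0733  0.1108] rpy [ 3.140e+00 -2.000e-03 -3.079e+00] box [0.0496 0.0056 0.0998] w 0.0451 F [ 0.1  0.5 -0.2] q6 [-0.24  0.15  1.53  0.    1.47 -1.87]
```

Call:
servo_tool(plan=[[0,-0.05,0.3,0,0,0,30],[0,-0.05,0.55,0,0,0,30],[0,-0.05,0.65,0,0,0,30],[0,-0.05,0.7,0,0,0,30],[0,-0.05,0.7,0,0,0,30],[0,-0.05,0.7,0,0,0,30],[0,-0.05,0.7,0,0,0,64],[0,-0.05,0.7,0,0,0,64],[0,-0.05,0.7,0,0,0,64],[0,-0.05,0.4,0,0,0,64],[0,-0.05,0,0,0,0,64],[0,-0.05,-0.4,0,0,0,94]])

```text
time: 12.02
tool_pos: [0.5484, -0.0799, 0.1515]
ee_rot: [3.14, -0.003, -3.081]
wrist_force: [0.7, -0.2, 0.1]
width: 0.0674
finger_force: 0.0
```

Call:
servo_tool(plan=[[0,0.4,-0.5,0,0,0,94],[0,0.8,-0.5,0,0,0,94],[0.2,1,-0.5,0,0,0,94],[0.2,1,-0.5,0,0,0,94]])

```text
time: 12.35
tool_pos: [0.5224, 0.0232, 0.2048]
ee_rot: [3.139, 0.004, -3.075]
wrist_force: [0.7, -0.4, -0.1]
width: 0.0924
finger_force: 0.0
```

Call:
servo_tool(plan=[[0,0.4,0,0,0,0,94],[0,0.8,0,0,0,0,94],[0,1,0,0,0,0,94],[0,1,0,0,0,0,94]])

```text
time: 12.68
tool_pos: [0.5169, 0.1214, 0.2013]
ee_rot: [3.14, -0.0, -3.076]
wrist_force: [0.1, -0.7, 0.0]
width: 0.0939
finger_force: 0.0
```

```bash
python3 -c "
from h import *
cakes();st();
a=snap('scene')[150:250,190:300,::-1];b=snap('top')[140:250,120:250+110,::-1]
cv2.imwrite('pics/d.png',np.vstack([cv2.resize(a,(400,300)),np.zeros((5,400,3),np.uint8),cv2.resize(b,(400,200))]))"
```

```text
cake? [298.8 110.8] [ 13  15 163] [ 0.812 -0.176] box [ 0.3054 -0.1128]
cake? [234.6 131.5] [ 12  12 119] [0.738 0.027] box [0.2439 0.0938]
cake? [167. 137.] [ 19  17 245] [0.713 0.239] box [0.2318 0.3077]
cake? [266.5 135.1] [ 12  13 132] [ 0.729 -0.075] box [ 0.2294 -0.0069]
cake? [295.5 136.3] [ 12  12 121] [ 0.728 -0.167] box [ 0.2229 -0.099 ]
cake? [316.3 154. ] [ 12  13 120] [ 0.674 -0.234] box [ 0.1645 -0.1624]
cake? [232. 167.] [ 13  13 143] [0.624 0.031] box [0.1306 0.105 ]
cake? [266.4 190.9] [ 14  13 147] [ 0.552 -0.079] box [ 0.0519 -0.0005]
cake? [267.3 222.1] [ 14  13 152] [ 0.455 -0.085] box [-0.0452  0.    ]
t 12.7 tcp [0.5172 0.1194 0.2013] rpy [-3.141 -0.    -3.078] box [0.0296 0.1998 0.1903] w 0.0936 F [ 0.1 -0.1 -0.2] q6 [ 0.12  0.05  1.45 -0.    1.64 -1.51]
```

View pics/d.png

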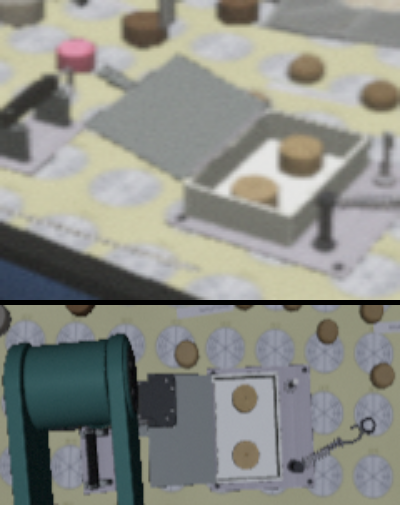

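Both cakes stand upright in the box, at (302,155) and (255,195) in the upper crop, and the lid is folded back. There's no third pale cake. Next is the lid tab.

Call:
servo_tool(plan=[[0.3,0.08,0.4,0,0,1,60],[0.3,0.08,0.4,0,0,1,60],[0.3,0.08,0.4,0,0,1,60],[0.3,0.08,0.4,0,0,1,60],[0.3,0.08,0.4,0,0,1,60],[0.3,0.08,0.4,0,0,1,60],[0.3,0.08,0.4,0,0,1,60],[0.3,0.08,0.4,0,0,1,60],[0.3,0.08,0.4,0,0,1,60],[0.3,0.08,0.4,0,0,1,60],[0.3,0.08,0.4,0,0,1,60],[0.3,0.08,0.4,0,0,1,60]])

```text
time: 13.83
tool_pos: [0.4874, 0.1224, 0.1614]
ee_rot: [-3.141, 0.001, 1.693]
wrist_force: [-0.2, 0.8, -0.3]
width: 0.0603
finger_force: 0.0
```

```bash
python3 -c "
from h import *
st(); T=RB.apply([0,.2083,.078])+BX; print(T,need(T,[np.pi,0,np.pi/2+.06]))
p=proj('scene',T)[0].astype(int);print(p)
a=snap('scene')[p[1]-50:p[1]+30,p[0]-40:p[0]+60,::-1];cv2.imwrite('pics/e.png',cv2.resize(a,None,fx=6,fy=6))"
```

```text
t 13.8 tcp [0.4874 0.1224 0.1614] rpy [-3.141e+00  1.000e-03  1.693e+00] box [0.     0.2047 0.1504] w 0.0603 F [-0.2  0.8 -0.3] q6 [ 0.13  0.    1.58 -0.    1.56  0.01]
[0.48716395 0.12601638 0.089     ] (array([0.036, 0.002, 0.724]), array([-0.  ,  0.  ,  0.04]))
[218 178]
```

View pics/e.png

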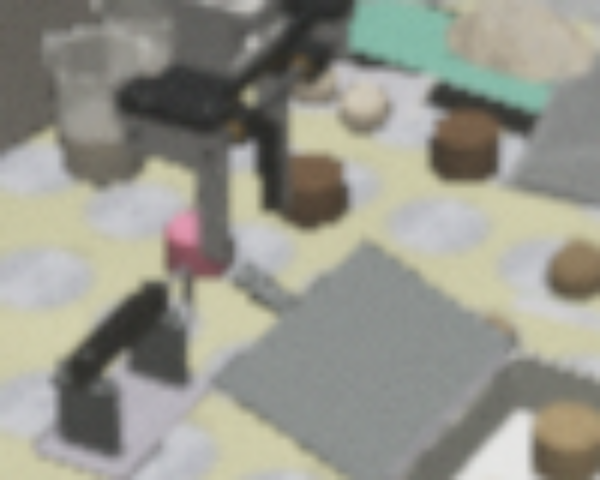

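Run:
```python
from h import *
T=lambda u,v:(u/3.2+110-.35,v/3.2+145-.35)
E=lambda u,v:(u/6+178-.4,v/6+128-.4)
for th in(2.6,2.7,2.75,2.8,2.85,2.95):
    L=lambda x,r:RB.apply([x,.061-r*np.cos(th),.0495+r*np.sin(th)])+BX
    a=proj('scene',[L(-.091,.122),L(.091,.122),L(0,.164)])-[E(215,380),E(365,243),E(238,270)]
    b=proj('top',[L(.091,.122),L(-.091,.122),L(0,.164)])-[T(315,105),T(320,303),T(270,205)]
    print(th,a.round(1).tolist(),b.round(1).tolist(),L(0,.15).round(4))
```

```text
2.6 [[0.9, -4.5], [2.1, -5.2], [2.4, -5.9]] [[1.7, -1.0], [1.5, 1.1], [2.6, -0.3]] [0.4883 0.1073 0.1378]
2.7 [[-0.3, -2.6], [0.8, -3.3], [0.9, -3.3]] [[0.1, -0.5], [-0.2, 1.0], [0.6, -0.1]] [0.4879 0.1143 0.1246]
2.75 [[-0.8, -1.6], [0.3, -2.3], [0.2, -1.9]] [[-0.5, -0.3], [-0.8, 0.9], [-0.1, 0.0]] [0.4877 0.1174 0.1177]
2.8 [[-1.2, -0.5], [-0.2, -1.2], [-0.4, -0.5]] [[-1.1, -0.0], [-1.4, 0.8], [-0.8, 0.1]] [0.4875 0.1201 0.1107]
2.85 [[-1.6, 0.6], [-0.6, -0.2], [-0.9, 1.0]] [[-1.5, 0.2], [-1.8, 0.7], [-1.2, 0.2]] [0.4874 0.1224 0.1036]
2.95 [[-2.1, 3.0], [-1.2, 2.1], [-1.5, 4.2]] [[-2.0, 0.7], [-2.3, 0.5], [-1.7, 0.4]] [0.4872 0.126  0.0891]
```

The lid is at about 2.8 rad, so I'll pinch the tab there.

Call:
servo_tool(plan=[[-0.02,0,0.25,0,0,0.04,60],[-0.02,0,0.5,0,0,0.04,60],[-0.02,0,0.5,0,0,0.04,60],[-0.02,0,0.5,0,0,0.04,10],[-0.02,0,0.5,0,0,0.04,10],[-0.02,0,0.5,0,0,0.04,10],[-0.02,0,0.5,0,0,0.04,10],[-0.02,0,0.5,0,0,0.04,10],[-0.02,0,0.5,0,0,0.04,10],[-0.02,0,0.5,0,0,0.04,10],[-0.02,0,0.5,0,0,0.04,10]])

```text
time: 14.8
tool_pos: [0.4858, 0.1228, 0.1112]
ee_rot: [-3.138, -0.001, 1.64]
wrist_force: [-5.0, 0.3, 1.0]
width: 0.0193
finger_force: 30.0
```

Call:
servo_tool(plan=[[0,0,0,0,0,0,10],[0,0,0,0,0,0,10]])

```text
time: 14.97
tool_pos: [0.4858, 0.1228, 0.1111]
ee_rot: [-3.138, -0.001, 1.64]
wrist_force: [-5.6, 0.4, 1.0]
width: 0.0193
finger_force: 30.0
```

Run:
```python
from h import *
o=st()
b=tobox(o['tool_pos']); th=np.arctan2(b[2]-.0495,.061-b[1]); r=np.hypot(b[2]-.0495,.061-b[1]); print(th,r)
R0=R.from_euler('xyz',o['ee_rot'])
for t in(2.7,2.6,2.5,2.4,2.3,2.2,2.1,2.0):
    P=RB.apply([b[0],.061-.15*np.cos(t),.0495+.15*np.sin(t)])+BX
    print(t,(R0.inv().apply(P-o['tool_pos'])/.1).round(2))
```

```text
t 15.0 tcp [0.4858 0.1228 0.1111] rpy [-3.138e+00 -1.000e-03  1.640e+00] box [-0.0015  0.2052  0.1001] w 0.0193 F [-5.6  0.4  1. ] q6 [0.13 0.03 1.65 0.   1.46 0.06]
2.804114919175803 0.15282015573869828
2.7 [-0.09 -0.   -0.14]
2.6 [-0.16 -0.   -0.27]
2.5 [-0.24 -0.   -0.39]
2.4 [-0.34 -0.   -0.51]
2.3 [-0.44 -0.01 -0.61]
2.2 [-0.56 -0.01 -0.71]
2.1 [-0.68 -0.01 -0.79]
2.0 [-0.82 -0.01 -0.86]
```

Call:
servo_tool(plan=[[-0.06,-0.01,-0.15,0,0,0,10],[-0.13,-0.01,-0.28,0,0,0,10],[-0.22,-0.01,-0.41,0,0,0,10],[-0.31,-0.01,-0.53,0,0,0,10],[-0.42,-0.01,-0.63,0,0,0,10],[-0.54,-0.01,-0.73,0,0,0,10],[-0.54,-0.01,-0.73,0,0,0,10]])

```text
time: 15.55
tool_pos: [0.4899, 0.0658, 0.1858]
ee_rot: [-3.141, 0.002, 1.637]
wrist_force: [-3.7, -1.1, -2.2]
width: 0.0196
finger_force: 30.0
```

```bash
cat > arc.py <<'E'
from h import *
import sys
o=st()
b=tobox(o['tool_pos']); th=np.arctan2(b[2]-.0495,.061-b[1]); r=np.hypot(b[2]-.0495,.061-b[1]); print(th,r)
R0=R.from_euler('xyz',o['ee_rot'])
for t in map(float,sys.argv[1:]):
    P=RB.apply([b[0],.061-.152*np.cos(t),.0495+.152*np.sin(t)])+BX
    print(t,(R0.inv().apply(P-o['tool_pos'])/.1).round(2).tolist())
E
python3 arc.py 2.1 2 1.9 1.8 1.7 1.6 1.5 1.4; python3 -c "
from h import *
p=[218,165];a=snap('scene')[p[1]-50:p[1]+50,p[0]-40:p[0]+80,::-1];cv2.imwrite('pics/f.png',cv2.resize(a,None,fx=5,fy=5))"
```

```text
t 15.6 tcp [0.4899 0.0658 0.1858] rpy [-3.141e+00  2.000e-03  1.637e+00] box [-0.001   0.148   0.1748] w 0.0196 F [-3.7 -1.1 -2.2] q6 [ 0.02 -0.03  1.56 -0.    1.61 -0.05]
2.1777092054754443 0.1525420925515315
2.1 [-0.1, -0.0, -0.06]
2.0 [-0.24, -0.0, -0.13]
1.9 [-0.38, -0.0, -0.18]
1.8 [-0.53, -0.0, -0.23]
1.7 [-0.67, -0.0, -0.25]
1.6 [-0.83, -0.01, -0.26]
1.5 [-0.98, -0.01, -0.26]
1.4 [-1.13, -0.01, -0.24]
```

View pics/f.png

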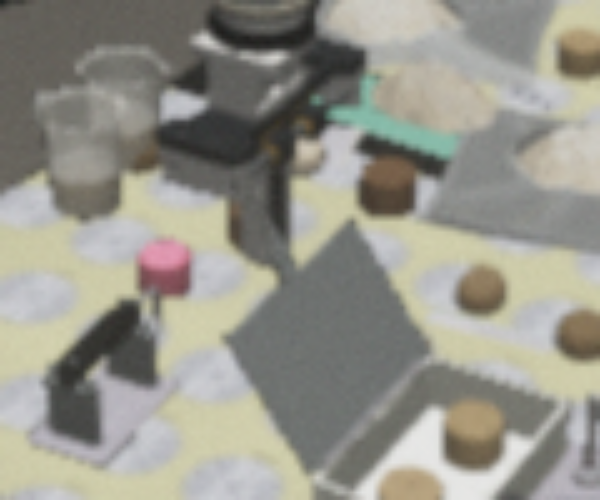

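The lid follows the jaws: the tab is held at (270,260) and the lid is about half raised. Following the arc.

Call:
servo_tool(plan=[[-0.1,-0.01,-0.06,0,0,0,10],[-0.24,-0.01,-0.13,0,0,0,10],[-0.38,-0.01,-0.18,0,0,0,10],[-0.53,-0.01,-0.23,0,0,0,10],[-0.67,-0.01,-0.25,0,0,0,10],[-0.83,-0.01,-0.26,0,0,0,10],[-0.98,-0.01,-0.26,0,0,0,10],[-0.98,-0.01,-0.26,0,0,0,10]])

```text
time: 16.27
tool_pos: [0.4967, -0.0315, 0.2133]
ee_rot: [3.137, 0.001, 1.637]
wrist_force: [-2.3, -0.1, 5.3]
width: 0.02
finger_force: 30.0
```

```bash
python3 arc.py 1.4 1.3 1.2 1.1 1 .9 .8 .7 .6
```

```text
t 16.3 tcp [ 0.4967 -0.0315  0.2133] rpy [3.137e+00 1.000e-03 1.637e+00] box [-1.000e-04  5.050e-02  2.023e-01] w 0.02 F [-2.3 -0.1  5.3] q6 [-0.18 -0.03  1.51  0.    1.66 -0.24]
1.5021869063536557 0.15316034081967825
1.4 [-0.15, -0.0, 0.03]
1.3 [-0.3, -0.0, 0.06]
1.2 [-0.45, -0.0, 0.11]
1.1 [-0.58, -0.0, 0.17]
1.0 [-0.72, -0.01, 0.25]
0.9 [-0.84, -0.01, 0.34]
0.8 [-0.95, -0.01, 0.44]
0.7 [-1.06, -0.01, 0.55]
0.6 [-1.15, -0.01, 0.67]
```

Call:
servo_tool(plan=[[-0.15,-0.01,0.03,0,0,0,10],[-0.3,-0.01,0.06,0,0,0,10],[-0.45,-0.01,0.11,0,0,0,10],[-0.58,-0.01,0.17,0,0,0,10],[-0.72,-0.01,0.25,0,0,0,10],[-0.84,-0.01,0.34,0,0,0,10],[-0.95,-0.01,0.44,0,0,0,10],[-0.95,-0.01,0.44,0,0,0,10]])

```text
time: 16.93
tool_pos: [0.5039, -0.1318, 0.1711]
ee_rot: [3.133, 0.014, 1.635]
wrist_force: [-1.5, -9.9, 11.2]
width: 0.0192
finger_force: 30.0
```

```bash
python3 arc.py .7 .6 .5 .4 .3 .2 .1 0 -.03
```

```text
t 16.9 tcp [ 0.5039 -0.1318  0.1711] rpy [3.133 0.014 1.635] box [ 0.0011 -0.0501  0.1601] w 0.0192 F [-1.5 -9.9 11.2] q6 [-0.36  0.03  1.53 -0.01  1.56 -0.42]
0.7831428672663119 0.15676597207302354
0.7 [-0.05, -0.0, 0.13]
0.6 [-0.14, -0.0, 0.25]
0.5 [-0.22, -0.0, 0.38]
0.4 [-0.28, -0.01, 0.52]
0.3 [-0.33, -0.01, 0.66]
0.2 [-0.37, -0.01, 0.81]
0.1 [-0.39, -0.01, 0.96]
0.0 [-0.39, -0.01, 1.11]
-0.03 [-0.39, -0.01, 1.16]
```

Call:
servo_tool(plan=[[-0.05,-0.01,0.13,0,0,0,10],[-0.14,-0.01,0.25,0,0,0,10],[-0.22,-0.01,0.38,0,0,0,10],[-0.28,-0.01,0.52,0,0,0,10],[-0.33,-0.01,0.66,0,0,0,10],[-0.37,-0.01,0.81,0,0,0,10],[-0.37,-0.01,0.81,0,0,0,10]])

```text
time: 17.52
tool_pos: [0.5065, -0.1694, 0.0877]
ee_rot: [3.132, 0.016, 1.637]
wrist_force: [4.4, -13.4, 3.0]
width: 0.0193
finger_force: 30.0
```

```bash
python3 arc.py .1 .05 0 -.03
```

```text
t 17.5 tcp [ 0.5065 -0.1694  0.0877] rpy [3.132 0.016 1.637] box [ 0.0014 -0.0877  0.0767] w 0.0193 F [  4.4 -13.4   3. ] q6 [-0.42  0.11  1.62 -0.01  1.4  -0.49]
0.1809185251279215 0.15116722528378962
0.1 [-0.02, -0.0, 0.12]
0.05 [-0.03, -0.0, 0.2]
0.0 [-0.03, -0.0, 0.27]
-0.03 [-0.03, -0.0, 0.32]
```

Call:
servo_tool(plan=[[-0.03,0,0.06,0,0,0,10],[-0.05,0,0.12,0,0,0,10],[-0.06,0,0.18,0,0,0,10],[-0.06,0,0.23,0,0,0,10],[-0.06,0,0.27,0,0,0,10],[-0.06,0,0.31,0,0,0,10],[-0.06,0,0.31,0,0,0,10],[-0.06,0,0.31,0,0,0,10]])

```text
time: 18.18
tool_pos: [0.5067, -0.1724, 0.0576]
ee_rot: [3.133, 0.011, 1.639]
wrist_force: [3.0, -7.8, 1.3]
width: 0.0198
finger_force: 30.0
```

```bash
python3 arc.py 0; python3 -c "
from h import *
p=[258,200];a=snap('scene')[p[1]-55:p[1]+50,p[0]-60:p[0]+70,::-1];cv2.imwrite('pics/g.png',cv2.resize(a,None,fx=5,fy=5))"
```

```text
t 18.2 tcp [ 0.5067 -0.1724  0.0576] rpy [3.133 0.011 1.639] box [ 0.0014 -0.0907  0.0466] w 0.0198 F [ 3.  -7.8  1.3] q6 [-0.43  0.14  1.65 -0.01  1.34 -0.5 ]
-0.019114349450587566 0.15172771665058432
0.0 [-0.0, -0.0, -0.03]
```

View pics/g.png

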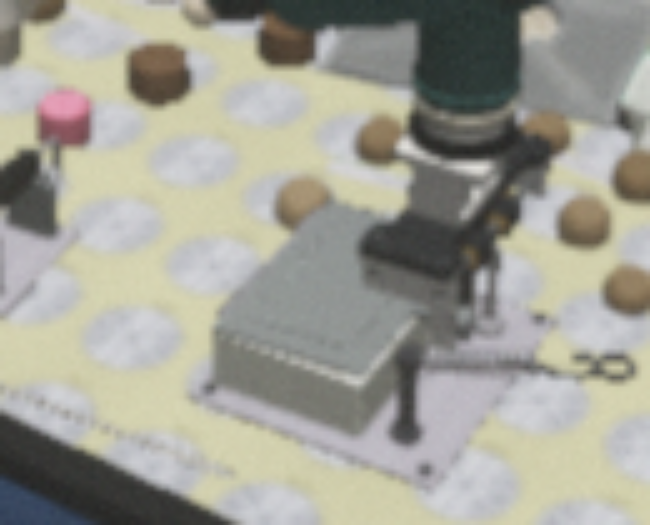

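The lid looks flat on the box, with its near edge at (215,330)–(360,375). I'll press a little to confirm it's against its stop.

Call:
servo_tool(plan=[[0,0,0.03,0,0,0,10],[0,0,0.06,0,0,0,10],[0,0,0.06,0,0,0,10],[0,0,0.06,0,0,0,10]])

```text
time: 18.57
tool_pos: [0.5067, -0.1722, 0.0515]
ee_rot: [3.133, 0.01, 1.639]
wrist_force: [2.3, -7.6, 1.5]
width: 0.0194
finger_force: 30.0
```

Call:
servo_tool(plan=[[0,0,0.03,0,0,0,10],[0,0,0.06,0,0,0,10],[0,0,0.06,0,0,0,10],[0,0,0.06,0,0,0,10]])

```text
time: 18.9
tool_pos: [0.5069, -0.1722, 0.0499]
ee_rot: [3.132, 0.011, 1.639]
wrist_force: [-5.0, -4.4, 19.5]
width: 0.0194
finger_force: 30.0
```

Contact at 19.5 N, so the lid is shut. Releasing it and backing off.

Call:
servo_tool(plan=[[0,0,0,0,0,0,10],[0,0,0,0,0,0,40],[0,0,0,0,0,0,40],[0,0,0,0,0,0,40],[0,0,0,0,0,0,40],[0,0,-0.4,0,0,0,40],[0,0,-0.8,0,0,0,40],[0,0,-1,0,0,0,40],[0,0,-1,0,0,0,40],[0,0,-1,0,0,0,40]])

```text
time: 19.73
tool_pos: [0.504, -0.1674, 0.1435]
ee_rot: [3.139, 0.001, 1.64]
wrist_force: [-0.2, -0.1, -0.2]
width: 0.0401
finger_force: 0.0
```

Call:
servo_tool(plan=[[0.4,0,-0.2,0,0,0,70],[0.8,0,-0.2,0,0,0,70],[1,0,-0.2,0,0,0,70],[1,0,-0.2,0,0,0,70]])

```text
time: 20.07
tool_pos: [0.4948, -0.0635, 0.1601]
ee_rot: [-3.138, -0.003, 1.644]
wrist_force: [-1.0, 0.0, -0.4]
width: 0.0633
finger_force: 0.0
```

Call:
servo_tool(plan=[[0.4,0,-0.2,0,0,0,70],[0.8,0,-0.2,0,0,0,70],[1,0,-0.2,0,0,0,70],[1,0,-0.2,0,0,0,70]])

```text
time: 20.4
tool_pos: [0.4884, 0.0351, 0.1805]
ee_rot: [-3.138, -0.002, 1.644]
wrist_force: [-0.1, -0.1, 0.1]
width: 0.0702
finger_force: 0.0
```

```bash
python3 -c "
from h import *
st()
a=snap('scene')[160:245,180:330,::-1];b=snap('top')[165:270,150:360,::-1]
cv2.imwrite('pics/h.png',np.vstack([cv2.resize(a,(600,340),interpolation=cv2.INTER_CUBIC)[:250],cv2.resize(b,(600,300),interpolation=cv2.INTER_CUBIC)]))"
```

```text
t 20.4 tcp [0.4884 0.0351 0.1805] rpy [-3.138e+00 -2.000e-03  1.644e+00] box [-0.0043  0.1175  0.1695] w 0.0702 F [-0.1 -0.1  0.1] q6 [-0.04 -0.03  1.58  0.    1.6  -0.12]
```

View pics/h.png

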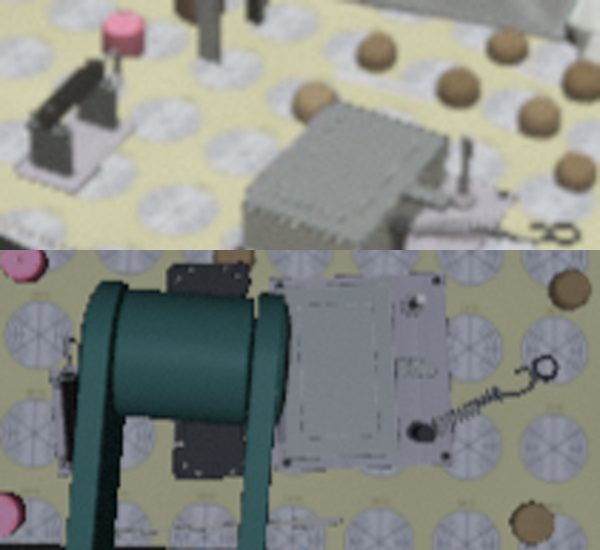

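The lid is shut flat, the tab points at the catch side at (410,367), and the ring at (545,367) hasn't moved. Next I'll measure the puller and the ring more closely.

Run:
```python
from h import *
T=lambda u,v:((u+.5)/3.2+110-.5,(v+.5)/3.2+145-.5)
im=cv2.imread('pics/topc.png'); g=im.max(2)
def blob(u0,u1,v0,v1,thr):
    m=(g[v0:v1,u0:u1]<thr).astype(np.uint8); n,l,s,c=cv2.connectedComponentsWithStats(m)
    i=1+np.argmax(s[1:,4]); ys,xs=np.where(l==i); return np.c_[xs+u0,ys+v0].astype(np.float32),s[i]
for thr in(40,50,60):
    p,s=blob(180,250,185,320,thr); c=p.mean(0); r=cv2.minAreaRect(p); bx=cv2.boxPoints(r)
    W=np.array([ray('top',T(*q),.082)[:2] for q in bx]); print(thr,len(p),'rect c',ray('top',T(*r[0]),.082)[:2].round(4),'mean',ray('top',T(*c),.082)[:2].round(4),r[1],r[2])
    vx=cv2.fitLine(p,cv2.DIST_L2,0,.01,.01).ravel(); a=ray('top',T(vx[2],vx[3]),.082);b=ray('top',T(vx[2]-40*vx[0]*np.sign(vx[1]),vx[3]-40*abs(vx[1])),.082); print('yaw',np.arctan2(*(b-a)[[1,0]]))
# pin/shank blob near (207,165)
print(g[155:200:3,195:220:2])
for thr in(70,85):
    p,s=blob(722,756,178,214,thr);(cx,cy),rr=cv2.minEnclosingCircle(p);print('eye',cx,cy,rr,ray('top',T(cx,cy),.079)[:2].round(4))
# fits of pivot base/post
for nm,(u0,u1,v0,v1) in dict(pivot=(580,616,250,284)).items():
    p,s=blob(u0,u1,v0,v1,60);print(nm,p.mean(0),ray('top',T(*p.mean(0)),.086)[:2].round(4),len(p))
```

```text
40 1597 rect c [0.4398 0.1901] mean [0.4399 0.1896] (100.16258239746094, 18.706274032592773) 85.50284576416016
yaw 0.1262958575511978
50 1771 rect c [0.4403 0.1904] mean [0.4396 0.1897] (101.31108093261719, 20.159013748168945) 86.05481719970703
yaw 0.12196211989077807
60 1965 rect c [0.441  0.1903] mean [0.4408 0.1899] (105.4477310180664, 22.014842987060547) 85.86532592773438
yaw 0.1252011203440576
[[139 136 140 136 131 136 131 126 131 135 136 137 138]
 [133 130 133 128 125 134 132 126 131 135 136 137 138]
 [136 128 121 116 114 115 107 100 115 131 135 138 137]
 [142 127 105 104 102  75  43  34  68 111 128 137 137]
 [145 129 106 102 105  94  81  82  85 100 122 136 138]
 [142 130 107 101 109 114 116 127 128 130 134 136 136]
 [137 132 111 103 108 113 125 134 138 139 137 136 136]
 [135 127 105  98 104 115 130 134 137 137 136 136 136]
 [139 124  94  89 100 109 125 133 137 137 136 136 136]
 [142 126  99  96 100  81  93 124 136 138 137 136 136]
 [136 127 123 116 104  74  77 121 135 137 137 136 136]
 [129 133 139 128 108  86  87 125 136 137 136 137 137]
 [132 133 133 122 108  94  94 121 133 137 137 136 135]
 [137 130 111 101 106 105 107 113 124 132 133 129 125]
 [129 115  92  90 102 109 116 119 126 133 136 136 132]]
eye 734.1366577148438 201.7391357421875 16.556232452392578 [ 0.5042 -0.2952]
eye 733.8773803710938 198.1226348876953 19.037118911743164 [ 0.5075 -0.295 ]
pivot [599.6121  267.93924] [ 0.4392 -0.1697] 428
```

Call:
servo_tool(plan=[[0.8,-0.2,0,0,0,0.977,60],[0.8,-0.2,0,0,0,0.977,60],[0.8,-0.2,0,0,0,0.977,60],[0.8,-0.2,0,0,0,0.977,60],[0.8,-0.2,0,0,0,0.977,60],[0.8,-0.2,0,0,0,0.977,60],[0.8,-0.2,0,0,0,0.977,60],[0.8,-0.2,0,0,0,0.977,60],[0.8,-0.2,0,0,0,0.977,60],[0.8,-0.2,0,0,0,0.977,60],[0.8,-0.2,0,0,0,0.977,60],[0.8,-0.2,0,0,0,0.977,60]])

```text
time: 21.5
tool_pos: [0.4642, 0.1086, 0.181]
ee_rot: [3.141, 0.003, 0.16]
wrist_force: [0.6, -0.4, -0.2]
width: 0.0596
finger_force: 0.0
```

Call:
servo_tool(plan=[[0,0,0,0,0,0.03,60],[0,0,0,0,0,0.03,60]])

```text
time: 21.67
tool_pos: [0.4641, 0.1087, 0.1811]
ee_rot: [3.141, 0.002, 0.119]
wrist_force: [1.2, 0.4, -0.9]
width: 0.06
finger_force: 0.0
```

Run:
```python
from h import *
st();print(need([.440,.190,.075],[np.pi,0,.115]))
im=snap('top')
# hi-res of station/eye for measuring
c=im[178:240,255:355]; cv2.imwrite('pics/eye_top.png',cv2.resize(c[:,:,::-1],None,fx=8,fy=8,interpolation=cv2.INTER_CUBIC))
```

```text
t 21.7 tcp [0.4641 0.1087 0.1811] rpy [3.141e+00 2.000e-03 1.190e-01] box [-0.024   0.1924  0.1701] w 0.06 F [ 1.2  0.4 -0.9] q6 [ 0.11 -0.06  1.6  -0.    1.6   1.56]
(array([-0.141, -0.837,  1.06 ]), array([0.001, 0.002, 0.002]))
```

View pics/eye_top.png

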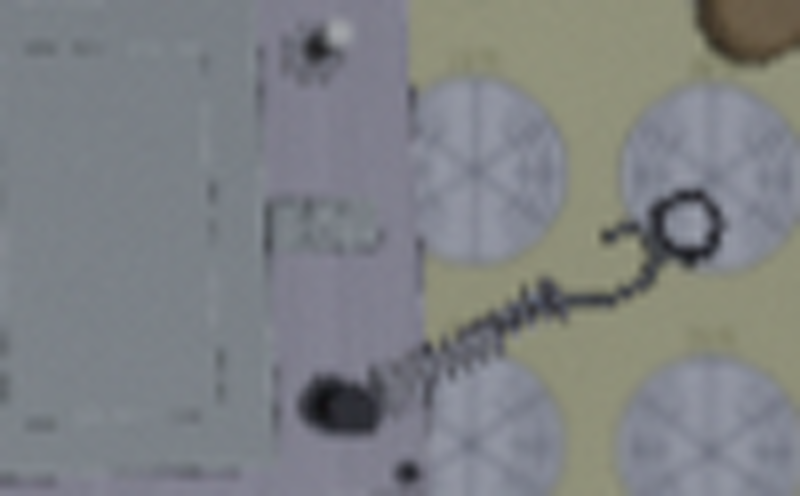

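The crop shows the ring centred at (687,226), the post top at (340,33), the pivot cap at (357,408), and the tab tip at (385,226). I'll refit the station with these.

Run:
```python
from h import *
from scipy.optimize import least_squares
G=lambda u,v:np.array([255+(u+.5)/8-.5,178+(v+.5)/8-.5])
obs=[(G(340,33),(.07,-.088,.075)),(G(357,408),(-.07,-.088,.075)),(G(385,227),(0,-.103,.0535)),(G(268,226),(0,-.061,.0535)),(G(415,0),None)]
obs=obs[:4]
def res(p):
    Q=R.from_euler('z',p[2]); return np.ravel([proj('top',Q.apply(l)+[p[0],p[1],.011])[0]-px for px,l in obs])
s=least_squares(res,[.5,-.08,.06],x_scale=[.01,.01,.1]);print(s.x.round(4),res(s.x).round(1))
Q=R.from_euler('z',s.x[2])
for l in((-.07,-.088,.067),(.07,-.088,.067)):print((Q.apply(l)+[*s.x[:2],.011]).round(4))
e=ray('top',G(687,226),.078);print('eye',e.round(4)); pv=Q.apply((-.07,-.088,.067))+[*s.x[:2],.011]
d=e-pv;print(np.hypot(*d[:2]),s.x[2]-np.arctan2(d[1],d[0]))
```

```text
[ 0.502  -0.0842  0.062 ] [ 0.2  0.1  0.1  0.4 -0.5 -0.6  0.3  0. ]
[ 0.4375 -0.1763  0.078 ]
[ 0.5773 -0.1677  0.078 ]
eye [ 0.51   -0.2995  0.078 ]
0.14292954408352448 1.1013622412403783
```

Call:
servo_tool(plan=[[-0.14,-0.4,0,0,0,0,60],[-0.14,-0.8,0.2,0,0,0,60],[-0.14,-0.84,0.6,0,0,0,60],[-0.14,-0.84,0.6,0,0,0,60],[-0.14,-0.84,0.6,0,0,0,60]])

```text
time: 22.13
tool_pos: [0.4377, 0.1912, 0.1193]
ee_rot: [3.139, 0.008, 0.123]
wrist_force: [0.3, 1.1, 1.0]
width: 0.0601
finger_force: 0.0
```

Run:
```python
from h import *
st();print(need([.440,.190,.075],[np.pi,0,.115]))
```

```text
t 22.1 tcp [0.4377 0.1912 0.1193] rpy [3.139 0.008 0.123] box [-0.0454  0.2764  0.1083] w 0.0601 F [0.3 1.1 1. ] q6 [ 0.29 -0.02  1.69 -0.    1.48  1.74]
(array([0.024, 0.014, 0.443]), array([0.001, 0.005, 0.005]))
```

Call:
servo_tool(plan=[[0.02,0.01,0.2,0,0,0,60],[0.02,0.01,0.44,0,0,0,60],[0.02,0.01,0.44,0,0,0,60],[0.02,0.01,0.44,0,0,0,5],[0.02,0.01,0.44,0,0,0,5],[0.02,0.01,0.44,0,0,0,5],[0.02,0.01,0.44,0,0,0,5],[0.02,0.01,0.44,0,0,0,5],[0.02,0.01,0.44,0,0,0,5],[0.02,0.01,0.44,0,0,0,5],[0.02,0.01,0.44,0,0,0,5],[0.02,0.01,0.44,0,0,0,5]])

```text
time: 23.13
tool_pos: [0.4422, 0.1918, 0.0789]
ee_rot: [-3.142, -0.001, 0.122]
wrist_force: [0.0, -0.1, 2.4]
width: 0.0156
finger_force: 30.0
```

Call:
servo_tool(plan=[[0,0,0,0,0,0,5],[0,0,0,0,0,0,5],[0,0,0,0,0,0,5]])

```text
time: 23.38
tool_pos: [0.4422, 0.1917, 0.0788]
ee_rot: [-3.141, -0.001, 0.122]
wrist_force: [-1.5, 0.1, 2.6]
width: 0.016
finger_force: 30.0
```

Call:
servo_tool(plan=[[0,0,-0.3,0,0,0,5],[0,0,-0.7,0,0,0,5],[0,0,-1,0,0,0,5],[0,0,-1,0,0,0,5],[0,0,-1,0,0,0,5]])

```text
time: 23.8
tool_pos: [0.443, 0.192, 0.1801]
ee_rot: [-3.141, -0.004, 0.122]
wrist_force: [-0.4, 0.4, -1.5]
width: 0.0159
finger_force: 30.0
```

```bash
sed -i 's/^BX=.*/BX=np.array([.502,-.0842,.011]); BY=.062/' h.py
python3 - <<'E'
from h import *
st()
E
```

```text
t 23.8 tcp [0.443  0.192  0.1801] rpy [-3.141 -0.004  0.122] box [-0.0418  0.2793  0.1691] w 0.0159 F [-0.4  0.4 -1.5] q6 [ 0.29 -0.05  1.6   0.    1.59  1.74]
```

Call:
servo_tool(plan=[[-0.05,0.35,0,0,0,0,5],[-0.1,0.7,0,0,0,0,5],[-0.15,1,0,0,0,0,5],[-0.15,1,0,0,0,0,5]])

```text
time: 24.13
tool_pos: [0.4377, 0.0864, 0.1756]
ee_rot: [3.139, 0.006, 0.117]
wrist_force: [1.5, 0.4, -1.5]
width: 0.0157
finger_force: 30.0
```

Call:
servo_tool(plan=[[-0.05,0.35,0,0,0,0,5],[-0.1,0.7,0,0,0,0,5],[-0.15,1,0,0,0,0,5],[-0.15,1,0,0,0,0,5]])

```text
time: 24.47
tool_pos: [0.4354, -0.0141, 0.176]
ee_rot: [3.14, 0.005, 0.117]
wrist_force: [-0.2, 0.4, -1.3]
width: 0.0154
finger_force: 30.0
```

Call:
servo_tool(plan=[[-0.05,0.35,0,0,0,0,5],[-0.1,0.7,0,0,0,0,5],[-0.15,1,0,0,0,0,5],[-0.15,1,0,0,0,0,5]])

```text
time: 24.8
tool_pos: [0.4331, -0.1146, 0.1763]
ee_rot: [3.141, 0.004, 0.117]
wrist_force: [0.2, 0.8, -1.5]
width: 0.016
finger_force: 30.0
```

Call:
servo_tool(plan=[[-0.05,0.35,0,0,0,0.02,5],[-0.1,0.7,0,0,0,0.038,5],[-0.15,1,0,0,0,0.038,5],[-0.15,1,0,0,0,0.038,5],[-0.15,1,0,0,0,0.038,5]])

```text
time: 25.22
tool_pos: [0.4309, -0.212, 0.1765]
ee_rot: [-3.138, 0.002, 0.061]
wrist_force: [1.1, 0.4, -0.9]
width: 0.0157
finger_force: 30.0
```

Run:
```python
from h import *
st();print(need([.4272,-.3046,.145],[np.pi,0,.062]))
```

```text
t 25.2 tcp [ 0.4309 -0.212   0.1765] rpy [-3.138e+00  2.000e-03  6.100e-02] box [-0.0789 -0.1232  0.1655] w 0.0157 F [ 1.1  0.4 -0.9] q6 [-0.58 -0.05  1.6   0.    1.59  0.93]
(array([-0.093,  0.923,  0.312]), array([-0.002,  0.002, -0.001]))
```

Call:
servo_tool(plan=[[-0.05,0.35,0,0,0,0,5],[-0.09,0.7,0,0,0,0,5],[-0.09,0.92,0.15,0,0,0,5],[-0.09,0.92,0.31,0,0,0,5],[-0.09,0.92,0.31,0,0,0,5],[-0.09,0.92,0.31,0,0,0,5]])

```text
time: 25.72
tool_pos: [0.4278, -0.3025, 0.1456]
ee_rot: [-3.137, 0.003, 0.064]
wrist_force: [-0.4, -0.5, -0.7]
width: 0.0157
finger_force: 30.0
```

Run:
```python
from h import *
o=st();print(need([.4272,-.3046,.120],[np.pi,0,.062]))
R0=R.from_euler('xyz',o['ee_rot'])
tip=R0.apply([.083,0,.052])+o['tool_pos'];top=R0.apply([.083,0,.012])+o['tool_pos'];print(tip)
ims=[]
for n in('scene','top'):
    im=snap(n); c=proj(n,[.510,-.2995,.078])[0]; x,y=(c-[30,30]).astype(int)
    k=im[y:y+60,x:x+60,::-1]; k=cv2.resize(k,(480,480),interpolation=cv2.INTER_CUBIC); ims.append(k)
    print(n,((proj(n,[tip,top,[.51,-.2995,.078]])-[x,y]+.5)*8-.5).round(0).tolist(),x,y)
cv2.imwrite('pics/i.png',cv2.resize(np.hstack(ims),(800,400)))
```

```text
t 25.7 tcp [ 0.4278 -0.3025  0.1456] rpy [-3.137e+00  3.000e-03  6.400e-02] box [-0.0876 -0.2133  0.1346] w 0.0157 F [-0.4 -0.5 -0.7] q6 [-0.72  0.06  1.55  0.    1.53  0.78]
(array([-0.006,  0.022,  0.256]), array([-0.003,  0.002,  0.001]))
[ 0.51045617 -0.29697984  0.09339374]
scene [[249.0, 216.0], [259.0, 143.0], [250.0, 246.0]] 290 187
top [[251.0, 247.0], [281.0, 242.0], [247.0, 250.0]] 310 175
```

View pics/i.png

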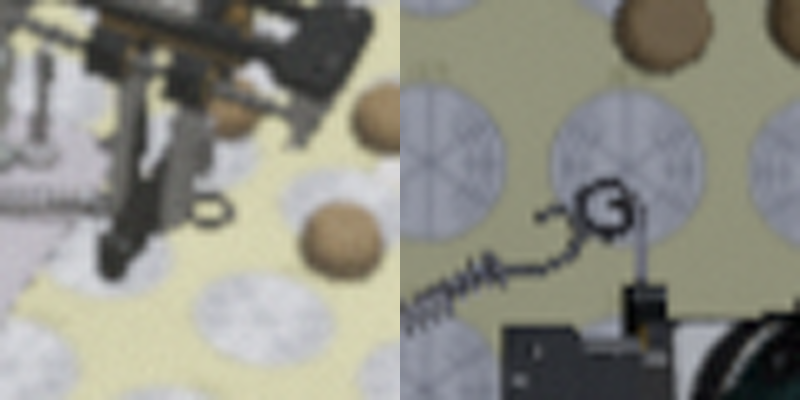

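In the top crop the pin tip at about (612,208) sits inside the ring centred at (605,209). Lowering the pin into it.

Call:
servo_tool(plan=[[0,0.01,0.05,0,0,0,5],[0,0.01,0.1,0,0,0,5],[0,0.01,0.16,0,0,0,5],[0,0.01,0.21,0,0,0,5],[0,0.01,0.26,0,0,0,5],[0,0.01,0.26,0,0,0,5],[0,0.01,0.26,0,0,0,5]])

```text
time: 26.4
tool_pos: [0.4277, -0.3058, 0.1208]
ee_rot: [-3.141, 0.001, 0.062]
wrist_force: [-0.4, -0.5, -0.4]
width: 0.0161
finger_force: 30.0
```

```bash
cat > sw.py <<'E'
from h import *
import sys
# polar targets for the pin (angle, pin radius) about the pivot, at given TCP z
o=st(); R0=R.from_euler('xyz',o['ee_rot'])
pin=tobox(R0.apply([.083,0,.042])+o['tool_pos']); d=pin-[-.07,-.088,.067]
print('pin',pin,'ang',np.arctan2(-d[1],d[0]).round(3),'rad',np.hypot(d[0],d[1]).round(4))
for a in sys.argv[1:]:
    t,r=map(float,a.split(',')); P=RB.apply([-.07+r*np.cos(t),-.088-r*np.sin(t),.067])+BX
    q=R0.inv().apply(P-R0.apply([.083,0,.042])-o['tool_pos'])/.1; print(a,q.round(2).tolist())
E
python3 sw.py 1,.148 .9,.148 .8,.148 .7,.148 .6,.15 .5,.155 .4,.165
```

```text
t 26.4 tcp [ 0.4277 -0.3058  0.1208] rpy [-3.141e+00  1.000e-03  6.200e-02] box [-0.0878 -0.2166  0.1098] w 0.0161 F [-0.4 -0.5 -0.4] q6 [-0.73  0.08  1.58  0.    1.48  0.78]
pin [-0.0049 -0.2165  0.0678] ang 1.102 rad 0.144
1,.148 [0.15, -0.04, 0.01]
.9,.148 [0.27, -0.13, 0.01]
.8,.148 [0.38, -0.22, 0.01]
.7,.148 [0.48, -0.33, 0.01]
.6,.15 [0.59, -0.44, 0.01]
.5,.155 [0.71, -0.54, 0.01]
.4,.165 [0.87, -0.64, 0.01]
```

Call:
servo_tool(plan=[[0.08,-0.02,0,0,0,0,5],[0.15,-0.04,0,0,0,0,5],[0.21,-0.08,0,0,0,0,5],[0.27,-0.13,0,0,0,0,5],[0.33,-0.17,0,0,0,0,5],[0.38,-0.22,0,0,0,0,5],[0.43,-0.27,0,0,0,0,5],[0.48,-0.33,0,0,0,0,5],[0.54,-0.38,0,0,0,0,5],[0.59,-0.44,0,0,0,0,5],[0.59,-0.44,0,0,0,0,5]])

```text
time: 27.32
tool_pos: [0.485, -0.2571, 0.1214]
ee_rot: [-3.141, -0.0, 0.064]
wrist_force: [-1.4, 0.6, -0.9]
width: 0.0157
finger_force: 30.0
```

```bash
python3 sw.py .5,.155 .4,.165 .3,.18 .25,.19 .2,.193 .15,.193 .1,.193 .05,.193 0,.193
python3 - <<'E'
from h import *
im=snap('top'); K=im[170:240,270:360]; 
print([(np.round(d['extent'],1).tolist(),round(d['conf'],2)) for d in robot.find_in('hook_eye','top')][:4])
o=robot.get_obs();print('pin px',proj('top',R.from_euler('xyz',o['ee_rot']).apply([.083,0,.042])+o['tool_pos']))
E
```

```text
t 27.3 tcp [ 0.485  -0.2571  0.1214] rpy [-3.141 -0.     0.064] box [-0.0276 -0.1715  0.1104] w 0.0157 F [-1.4  0.6 -0.9] q6 [-0.59  0.13  1.53  0.    1.49  0.92]
pin [ 0.0554 -0.1713  0.0684] ang 0.586 rad 0.1505
.5,.155 [0.11, -0.09, 0.01]
.4,.165 [0.27, -0.19, 0.01]
.3,.18 [0.47, -0.3, 0.01]
.25,.19 [0.59, -0.36, 0.01]
.2,.193 [0.64, -0.45, 0.01]
.15,.193 [0.66, -0.54, 0.02]
.1,.193 [0.67, -0.64, 0.02]
.05,.193 [0.68, -0.74, 0.02]
0,.193 [0.68, -0.83, 0.02]
[]
pin px [[325.24122511 186.23921042]]
```

```bash
cat > ring.py <<'E'
from h import *
def ring():
    im=cv2.GaussianBlur(snap('top'),(0,0),.6).max(2).astype(np.float32); best=[]
    a=np.linspace(0,2*np.pi,24,endpoint=False)
    for t in np.arange(-.15,1.3,.02):
        for r in np.arange(.141,.195,.003):
            c=np.array([-.07+r*np.cos(t),-.088-r*np.sin(t),.067])
            P=RB.apply(np.c_[c[0]+.0115*np.cos(a),c[1]+.0115*np.sin(a),np.full(24,c[2])])+BX
            px=proj('top',P).astype(np.float32); v=cv2.remap(im,px[:,0],px[:,1],cv2.INTER_LINEAR).ravel()
            best.append((np.percentile(v,80),round(t,2),round(r,3)))
    best.sort(); print(best[:6])
ring()
E
python3 ring.py
```

```text
[(np.float32(35.0), np.float64(1.07), np.float64(0.141)), (np.float32(38.703514), np.float64(1.05), np.float64(0.141)), (np.float32(38.723244), np.float64(1.05), np.float64(0.144)), (np.float32(38.871483), np.float64(1.05), np.float64(0.147)), (np.float32(41.897655), np.float64(1.03), np.float64(0.153)), (np.float32(42.13379), np.float64(1.03), np.float64(0.15))]
```

```bash
python3 - <<'E'
s=open('ring.py').read()
s=s.replace("            best.append((np.percentile(v,80)","            P2=RB.apply(np.c_[c[0]+.021*np.cos(a),c[1]+.021*np.sin(a),np.full(24,c[2])])+BX; p2=proj('top',P2).astype(np.float32); v2=cv2.remap(im,p2[:,0],p2[:,1],cv2.INTER_LINEAR).ravel()\n            best.append((float(v.mean()-np.median(v2))")
s=s.replace("print(best[:6])","[print(round(b[0],1),b[1],b[2]) for b in best[:6]]")
open('ring.py','w').write(s)
E
python3 ring.py
python3 - <<'E'
from h import *
# coarse text picture of arm region, top camera: block minima
im=snap('top')
o=robot.get_obs();print(proj('top',RB.apply([[-.07,-.088,.067],[.0513,-.168,.067],[-.0054,-.2154,.067]])+BX).round(1))
g=im.max(2)[178:235,285:350]
for r in g[::1]: print(''.join('#' if v<60 else '+' if v<90 else '.' if v<120 else ' ' for v in r))
E
```

```text
-58.4 0.61 0.144
-57.3 0.59 0.144
-51.3 0.61 0.141
-51.2 0.59 0.141
-47.3 0.61 0.147
-46.1 1.07 0.141
[[298.9 228.9]
 [323.7 187.4]
 [340.4 205.8]]
                                                        .+++.....
                                                         +++.....
                                                         +++.....
         ..                                              ++++....
        .+.                                               +++....
     ...+#+                            ..                 .#+++.+
  .    .+##..                        .+##.                 .++++#
     .. .+...                       +#.+##..                .++##
     .....                          +# +##..                 .###
       .. .                        +#. .....                .####
  .                                +#      ..               +####
  .                  .             +#     ...              .#####
  .                  .             +#..   ..               +#####
  .                  .            ++++#..++.              +######
                            
[... 2095 characters left out ...]
   .. ... +####.+#####...+##########++...+.+..+#######
         ++++.+... . +###########   +##########++.++.++.+########
        .+###+#+...  .+#########.   +#########++...++..+###++####
       .+#######+..  ..+........   +#########++...+.+.....++++###
    .  +#########.     .          +##########+++..+....    ......
    .  .#########+                ##########++.+++.+.+           
    .   +########.               +#########+++...+....           
    .   ..+#####+               +##########++...+..+.            
          .......               +#########+.....+.++             
                               +#########++..+.+..+.             
                              +##########+..++.....
```

The ring is following the pin (angle 0.61, radius 0.144). Stretching and swinging further.

Call:
servo_tool(plan=[[0.06,-0.04,0,0,0,0,5],[0.11,-0.09,0,0,0,0,5],[0.19,-0.14,0,0,0,0,5],[0.27,-0.19,0,0,0,0,5],[0.37,-0.25,0,0,0,0,5],[0.47,-0.3,0,0,0,0,5],[0.53,-0.33,0,0,0,0,5],[0.58,-0.36,0,0,0,0,5],[0.61,-0.41,0,0,0,0,5],[0.63,-0.45,0,0,0,0,5],[0.63,-0.45,0,0,0,0,5]])

```text
time: 28.48
tool_pos: [0.544, -0.2085, 0.1211]
ee_rot: [-3.141, 0.001, 0.063]
wrist_force: [-5.0, 0.6, -0.3]
width: 0.0156
finger_force: 30.0
```

```bash
python3 sw.py .15,.193 .1,.193 .05,.193 0,.193; python3 ring.py
```

```text
t 28.5 tcp [ 0.544  -0.2085  0.1211] rpy [-3.141e+00  1.000e-03  6.300e-02] box [ 0.0343 -0.1267  0.1101] w 0.0156 F [-5.   0.6 -0.3] q6 [-0.46  0.2   1.44  0.    1.5   1.04]
pin [ 0.1172 -0.1265  0.068 ] ang 0.203 rad 0.1911
.15,.193 [0.04, -0.1, 0.01]
.1,.193 [0.05, -0.19, 0.01]
.05,.193 [0.06, -0.29, 0.01]
0,.193 [0.06, -0.39, 0.01]
-59.9 -0.11 0.147
-55.1 -0.11 0.15
-54.6 -0.15 0.147
-53.8 0.21 0.186
-52.6 -0.13 0.15
-52.0 -0.15 0.15
```

Call:
servo_tool(plan=[[0.02,-0.05,0,0,0,0,5],[0.04,-0.1,0,0,0,0,5],[0.04,-0.15,0,0,0,0,5],[0.04,-0.19,0,0,0,0,5],[0.04,-0.24,0,0,0,0,5],[0.04,-0.29,0,0,0,0,5],[0.04,-0.34,0,0,0,0,5],[0.04,-0.39,0,0,0,0,5],[0.04,-0.39,0,0,0,0,5],[0.04,-0.39,0,0,0,0,5]])

```text
time: 29.37
tool_pos: [0.5451, -0.1703, 0.1212]
ee_rot: [3.141, 0.002, 0.062]
wrist_force: [-5.1, -1.1, -0.6]
width: 0.0156
finger_force: 30.0
```

```bash
python3 sw.py 0,.185 0,.178 0,.168 0,.163 0,.158; python3 ring.py
```

```text
t 29.4 tcp [ 0.5451 -0.1703  0.1212] rpy [3.141e+00 2.000e-03 6.200e-02] box [ 0.0377 -0.0886  0.1102] w 0.0156 F [-5.1 -1.1 -0.6] q6 [-0.4   0.18  1.47 -0.    1.49  1.11]
pin [ 0.1206 -0.0885  0.0681] ang 0.003 rad 0.1906
0,.185 [-0.06, -0.01, 0.01]
0,.178 [-0.13, -0.01, 0.01]
0,.168 [-0.23, -0.01, 0.01]
0,.163 [-0.28, -0.01, 0.01]
0,.158 [-0.33, -0.01, 0.01]
-40.1 -0.03 0.195
-36.8 -0.07 0.186
-36.4 -0.05 0.192
-35.1 -0.05 0.189
-34.7 -0.05 0.195
-32.8 0.03 0.186
```

Call:
servo_tool(plan=[[-0.04,-0.01,0,0,0,0,5],[-0.08,-0.01,0,0,0,0,5],[-0.12,-0.01,0,0,0,0,5],[-0.16,-0.01,0,0,0,0,5],[-0.16,-0.01,0,0,0,0,5]])

```text
time: 29.83
tool_pos: [0.5291, -0.1705, 0.1216]
ee_rot: [3.142, -0.0, 0.062]
wrist_force: [-3.8, 0.2, -0.4]
width: 0.0159
finger_force: 30.0
```

Call:
servo_tool(plan=[[-0.04,0,0,0,0,0,5],[-0.08,0,0,0,0,0,5],[-0.1,0,0,0,0,0,5],[-0.1,0,0,0,0,0,5],[-0.1,0,0,0,0,0,5]])

```text
time: 30.25
tool_pos: [0.5209, -0.1712, 0.1222]
ee_rot: [3.141, -0.003, 0.063]
wrist_force: [-1.0, -0.2, -1.3]
width: 0.0161
finger_force: 30.0
```

```bash
python3 sw.py; python3 ring.py;  python3 - <<'E'
from h import *
im=snap('top')
print(proj('top',RB.apply([[.07,-.088,.075],[.093,-.088,.067]])+BX).round(1))
g=im.max(2)[165:200,280:315]
for r in g: print(''.join('#' if v<60 else '+' if v<90 else '.' if v<115 else ' ' for v in r))
E
```

```text
t 30.2 tcp [ 0.5209 -0.1712  0.1222] rpy [ 3.141e+00 -3.000e-03  6.300e-02] box [ 0.0135 -0.088   0.1112] w 0.0161 F [-1.  -0.2 -1.3] q6 [-0.42  0.12  1.53  0.    1.48  1.09]
pin [ 0.0966 -0.0879  0.0695] ang -0.001 rad 0.1666
-57.7 -0.01 0.165
-57.2 -0.03 0.162
-55.8 -0.03 0.165
-53.2 -0.01 0.168
-49.7 -0.05 0.162
-47.0 -0.01 0.162
[[297.3 181.8]
 [296.6 174.4]]
                      .#####+++++++
                      +####++++++++
                     .#####++++++++
                     #####+++++++++
                    +###+#++++++++#
               .....####+#++++++++#
              +##++####+#+++++++++#
             +###++####++++++++++##
            +#++#+####+#+++++++++##
            .#. +#####++++++++++##+
            .+. .####+#+++++++++##+
            .++.+####+++++++++++##+
             +########+++++++++##++
              +#####+++++++++++#+++
              +######+++++++++##+++
             .#####+#+++++++++#++++
            .+######+++++++++##+++.
            .#####+#+++++++++##+...
          . .######+++++++++##++...
       .    +######+++++++++##++.+.
+.        . +#####+++++++++##+++++.
##.       ..######+++++++++##++++++
##+... .  .+######+++++++++#+++++++
###++++++++######+++++++++##+++++++
#####+++#########+++++++++##+++++++
################+++++++++##++++++++
################+++++++++#+++++++++
###############+++++++++##+++++++++
###############+++++++++##+++++++++
##############+++++++++##++++++++++
##############+++++++++##++++++++++
#############++++++++++####++++++++
#############+++++++++####+++++++++
#############+++++++++#######++++++
############+++++++.+###########+++
```

Call:
servo_tool(plan=[[-0.02,0,0,0,0,0,5],[-0.04,0,0,0,0,0,5],[-0.04,0,0,0,0,0,5],[-0.04,0,0,0,0,0,5]])

```text
time: 30.68
tool_pos: [0.5158, -0.1713, 0.1215]
ee_rot: [-3.141, -0.0, 0.062]
wrist_force: [-0.4, -0.1, -0.7]
width: 0.0156
finger_force: 30.0
```

```bash
python3 sw.py; python3 ring.py
```

```text
t 30.7 tcp [ 0.5158 -0.1713  0.1215] rpy [-3.141 -0.     0.062] box [ 0.0083 -0.0877  0.1105] w 0.0156 F [-0.4 -0.1 -0.7] q6 [-0.43  0.11  1.54  0.    1.48  1.08]
pin [ 0.0914 -0.0877  0.0685] ang -0.002 rad 0.1614
-61.6 -0.01 0.165
-58.2 -0.01 0.162
-53.0 -0.01 0.168
-51.3 -0.03 0.162
-49.4 0.01 0.162
-49.3 0.01 0.165
```

The pin is unloaded while the ring holds at about 0.164, so the spring is hooked. Lifting the pin out and carrying the puller back.

Call:
servo_tool(plan=[[0.01,0,-0.1,0,0,0,5],[0.01,0,-0.2,0,0,0,5],[0.01,0,-0.3,0,0,0,5],[0.01,0,-0.45,0,0,0,5],[0.01,0,-0.6,0,0,0,5],[0.01,0,-0.6,0,0,0,5]])

```text
time: 31.23
tool_pos: [0.519, -0.1722, 0.1868]
ee_rot: [3.138, -0.008, 0.063]
wrist_force: [1.0, 0.2, 0.0]
width: 0.0156
finger_force: 30.0
```

```bash
python3 ring.py
python3 - <<'E'
from h import *
st();print(need([.4422,.1917,.18],[np.pi,0,.122]))
E
```

```text
-57.5 0.01 0.162
-52.4 -0.01 0.162
-48.7 0.01 0.165
-46.8 -0.01 0.165
-45.0 0.03 0.162
-40.0 0.11 0.147
t 31.3 tcp [ 0.5183 -0.1719  0.1848] rpy [ 3.139 -0.006  0.063] box [ 0.0108 -0.0885  0.1738] w 0.016 F [ 0.5 -0.1 -1.1] q6 [-0.42  0.08  1.45  0.    1.6   1.08]
(array([-0.533, -3.676,  0.035]), array([ 0.002, -0.004, -0.038]))
```

Call:
servo_tool(plan=[[-0.05,-0.35,0,0,0,0,5],[-0.1,-0.7,0,0,0,0,5],[-0.15,-1,0,0,0,0,5],[-0.15,-1,0,0,0,0,5]])

```text
time: 31.62
tool_pos: [0.4941, -0.0678, 0.181]
ee_rot: [-3.138, 0.001, 0.067]
wrist_force: [-0.1, -0.4, -0.5]
width: 0.0157
finger_force: 30.0
```

Call:
servo_tool(plan=[[-0.05,-0.35,0,0,0,0,5],[-0.1,-0.7,0,0,0,0,5],[-0.15,-1,0,0,0,0,5],[-0.15,-1,0,0,0,0,5]])

```text
time: 31.95
tool_pos: [0.473, 0.0306, 0.1811]
ee_rot: [-3.139, 0.001, 0.068]
wrist_force: [0.2, -0.3, -0.2]
width: 0.0157
finger_force: 30.0
```

Call:
servo_tool(plan=[[-0.05,-0.35,0,0,0,0,5],[-0.1,-0.7,0,0,0,0,5],[-0.15,-1,0,0,0,0,5],[-0.15,-1,0,0,0,0,5]])

```text
time: 32.28
tool_pos: [0.452, 0.129, 0.1811]
ee_rot: [-3.139, 0.001, 0.068]
wrist_force: [-0.3, -1.3, 0.1]
width: 0.0159
finger_force: 30.0
```

Call:
servo_tool(plan=[[-0.05,-0.35,0,0,0,-0.02,5],[-0.08,-0.68,0.2,0,0,-0.038,5],[-0.08,-0.68,0.5,0,0,-0.038,5],[-0.08,-0.68,0.5,0,0,-0.038,5],[-0.08,-0.68,0.5,0,0,-0.038,5],[-0.08,-0.68,0.5,0,0,-0.038,5]])

```text
time: 32.78
tool_pos: [0.4418, 0.1917, 0.1323]
ee_rot: [3.141, -0.001, 0.121]
wrist_force: [0.2, -0.4, 0.5]
width: 0.0158
finger_force: 30.0
```

Run:
```python
from h import *
st();print(need([.4422,.1917,.0795],[np.pi,0,.122]))
```

```text
t 32.8 tcp [0.4418 0.1917 0.1323] rpy [ 3.141e+00 -1.000e-03  1.210e-01] box [-0.043   0.2791  0.1213] w 0.0158 F [ 0.2 -0.4  0.5] q6 [ 0.29 -0.03  1.67 -0.    1.5   1.74]
(array([0.004, 0.   , 0.528]), array([ 0.   , -0.001, -0.001]))
```

Position matches the pick-up pose, so I'm lowering into the rest.

Call:
servo_tool(plan=[[0,0,0.2,0,0,0,5],[0,0,0.35,0,0,0,5],[0,0,0.45,0,0,0,5],[0,0,0.5,0,0,0,5],[0,0,0.53,0,0,0,5],[0,0,0.53,0,0,0,5],[0,0,0.53,0,0,0,5]])

```text
time: 33.37
tool_pos: [0.4418, 0.1928, 0.0796]
ee_rot: [-3.141, -0.002, 0.122]
wrist_force: [0.5, -0.1, -1.1]
width: 0.0156
finger_force: 30.0
```

Call:
servo_tool(plan=[[0,0,0.01,0,0,0,5],[0,0,0.01,0,0,0,5],[0,0,0.01,0,0,0,50],[0,0,0.01,0,0,0,50],[0,0,0.01,0,0,0,50],[0,0,0.01,0,0,0,50],[0,0,0.01,0,0,0,50],[0,0,-0.3,0,0,0,50],[0,0,-0.6,0,0,0,50],[0,0,-1,0,0,0,50],[0,0,-1,0,0,0,50],[0,0,-1,0,0,0,50]])

```text
time: 34.37
tool_pos: [0.4426, 0.1933, 0.1816]
ee_rot: [-3.14, -0.007, 0.122]
wrist_force: [0.7, -1.0, -0.2]
width: 0.0496
finger_force: 0.0
```

Call:
servo_tool(plan=[[-0.4,0,-0.2,0,0,0,50],[-0.8,0.3,-0.2,0,0,0,50],[-1,0.6,-0.2,0,0,0,50],[-1,0.6,-0.2,0,0,0,50],[-1,0.6,-0.2,0,0,0,50]])

```text
time: 34.78
tool_pos: [0.3476, 0.1199, 0.1972]
ee_rot: [3.142, 0.001, 0.12]
wrist_force: [-0.5, 0.8, -0.1]
width: 0.0499
finger_force: 0.0
```

```bash
python3 ring.py
python3 - <<'E'
from h import *
st(); im=snap('top')
u,v=proj('top',[.441,.19,.082])[0].astype(int)
g=im.max(2)[v-25:v+20,u-14:u+16]
for r in g: print(''.join('#' if x<45 else '+' if x<70 else '.' if x<110 else ' ' for x in r))
T=(g<45).astype(np.uint8);n,l,s,c=cv2.connectedComponentsWithStats(T);i=1+np.argmax(s[1:,4]);print(s[i],ray('top',c[i]+[u-14,v-25],.082)[:2])
E
```

```text
-64.3 0.01 0.162
-59.0 -0.01 0.162
-54.1 0.01 0.165
-53.1 -0.01 0.165
-50.4 0.01 0.159
-46.3 0.03 0.162
t 34.8 tcp [0.3485 0.1207 0.1974] rpy [-3.141e+00  1.000e-03  1.210e-01] box [-0.1405  0.214   0.1864] w 0.0495 F [0.9 0.4 0.3] q6 [ 0.18 -0.32  1.79  0.    1.68  1.63]
                              
                              
                              
                              
           .                  
           ..                 
           ..        .        
             .                
           ....             . 
          .+###.     .      . 
      .  ...++##. . .##+    . 
      ......+.+#... .+##.   . 
       ..+######....++++    . 
        .+######+......       
         .######.             
          +#####.             
          +#####.             
          .#####+             
          +#####+             
          .#####+             
          .#####+             
          .######            .
          .######            .
          .######            .
       .  .######            .
          .######             
          .######.            
          .+#####.            
           +#####.            
           +#####.            
           .#####+            
           .#####+            
           .#####+            
           .#####+            
           .######            
           .######            
           .######.   .. .    
        .  .######.....+##.   
          .+######    .+##.   
          .+######.   ..++.   
          .+..+.+#..          
          ....+.++.           
            ......            
                              
                              
[ 10   9   8  32 162] [0.44093065 0.19112559]
```

```bash
python3 -c "
from bench import robot
print(robot.close_job())"
```

```text
the job is handed in; nothing more can be done
None
```

I handed the job in at about 35 s with no verdict shown: both pale cakes (the third was absent) stood upright in the box before I shut the lid, and final camera readings put the spring hook on its post and the puller in its rest.

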